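Clear the jars, eject the check weight and put it on the balance

ROBOT

A 7-joint arm with a two-finger parallel gripper is mounted at the origin on the work surface. World frame = base frame: x ahead of the robot, y to its left, z up, the work surface at z = 0. Lengths are in m, angles in rad, forces in N, time in s.
With the tool pointing down it reaches from about 0.425 to 0.875 m from the base axis. Payload 8.4 kg.
Tool frame: the origin (TCP) lies at the very end of the fingers, on their centre line; the grasp point (between the pads) lies 19 mm behind it; z points along the fingers, y is the line along which they close (so a half turn about z gives the same grasp; the last joint's range is limited). The gripper opens to 87 mm and grips with 3 to 60 N. Pads are 19 mm wide; open, the fingers measure 117 mm over their backs; the gripper's body (75 mm by 190 mm) begins 51 mm behind the grasp point.
Start: joints at [1.022, 0.333, 0.04, 1.465, -0.013, 1.343, -0.059], TCP at [0.283, -0.585, 0.199] pointing down, gripper open.
Joint ranges: [-2.58, 2.58], [-0.38, 2.09], [-1.3, 1.39], [0.25, 2.4], [-1.5, 4.64], [0.08, 2.09], [-2.65, 2.65]. Speed limits (rad/s): [2.22, 2.22, 2.79, 2.79, 3.14, 3.14, 3.14].

INTERFACE

Orientations are given as a unit quaternion [x, y, z, w].
In Python, from plant import bot gives the robot as it stands.
- The arm moves only by the shell command python3 -m handwheel 'ROWS'. ROWS is JSON, one flat list of numbers, 7 for each row, row after row: the shift along the tool's x, y, z normalised to -1 to 1, where 1 is 25 cm, then the turn, a rotation vector about the tool's x, y, z normalised to -1 to 1, where 1 is 90 degrees, then the finger opening in mm, from 0 to 87. In form: [x, y, z, ax, ay, az, claw, x, y, z, ax, ay, az, claw, ...]. A call has 1 to 12 rows; each row shifts and turns the commanded pose from where the row before left it, along the tool's axes as they then stand; what a row does not reach is not made up. A row lasts 1/12 s, in which the tool goes at most 41.7 mm and 7.16 degrees, less where a joint would pass 70% of its speed; a pose out of reach is approached as far as the arm can. A call with a number of a shift or a turn outside -1 to 1 is refused whole. A call with a gripper value outside its range is refused whole. The fingers move at their own pace and stop on an object; the grip force is fixed at half the most. Time passes only in rows, so rows that do not move let the fingers close. It gives the time, the measured TCP pose, the force, the opening and the grip force at its end, in the units of the state.
- bot.observe(): the state, without advancing time (a new reading comes with each control period).
- bot.grab_frame(name): name is "side" or "top" or "wrist"; returns the picture (420x560x3 uint8, red, green, blue); there is no depth.
- bot.camera_info(name): a dict with "fx", "fy", "cx", "cy" (pixels), "eye" and "attitude" of the camera in the world; the wrist camera has in their place "T_tool_cam" (4x4, takes a point from camera to tool coordinates, whose origin is the TCP and whose axes are the flange's). Camera axes: x right, y down, z forward; pixel columns grow to the right and rows downward; lengths in m; the calibration is good to about 2 mm. A picture is of the moment at which its call begins: read the wrist's pose just before it. camera_info takes no time and is no camera call.
- bot.job_done(): hands the job in; it is judged then, once.
The state is a dict: "time_s": time; "joint_positions": joint angles; "joint_vel": joint speeds; "tau": joint torques, N m; "tool_pos": TCP position; "eef_rot": TCP orientation; "force": force on the tool from outside, world axes, zero at the start; "ft_torque": the same for the moment, N m; "width": opening from 0.0 (shut) to 1.0 (fully open); "finger_force": force on a finger pad.
Only numpy, scipy, OpenCV 4.12 (cv2) and the standard library are available. Lean on these libraries where they do the work, as an engineer would, in place of code of your own. Each camera call takes 0.05 s, during which the arm holds its last target. There are 200 camera calls.

TASK

The steel check weight is sunk in the green station between two sample jars: move both jars onto the grey tray, then press the red ejector lever fully down so that the weight rises, and stand the weight on the middle of the balance pan. Only then put each jar back on the station, centred on the pad of its own cap's colour. Keep jars and weight upright throughout and set them down without dropping them.

Things in the scene. Friction and masses are not known exactly. Their poses are not given: they have to be found in the camera images.
- jar_yellow_center (a point): White plastic sample jar with a yellow screw cap, loose, upright at the start on the yellow pad. 90 mm tall; lower 64 mm is a 40 mm diameter body, the upper 26 mm is the 44 mm diameter cap. About 0.14 kg. This point is on its axis, 45 mm above its underside; z is its axis, up.
- jar_blue_center (a point): The same jar with a blue cap, loose, upright at the start on the blue pad. This point is on its axis, 45 mm above its underside; z up.
- weight_center (a point): Bare steel check weight, a loose cylinder 36 mm in diameter and 40 mm tall, about 0.3 kg. It starts upright in the station's round pocket (39 mm wide), half-way between the two pads, its top 3 mm below the station's top, so that it cannot be gripped. With the ejector lever fully down its top stands 23 mm above the station's top. This point is at its centre, 20 mm above its underside; z is its axis, up.
- pad_yellow: Yellow round pad, 60 mm in diameter and 3 mm thick, fixed on the flat top of the green station (140 x 180 mm, top 55 mm above the table). Origin at the centre of its underside, which is at the height of the station's top; z up. The pad centres are 104 mm apart, the pocket half-way between; the line joining them runs along the station's long side (its y axis). Which pad is on which side varies.
- pad_blue: The same pad in blue, at the other side of the pocket.
- ejector (a joint): Angle of the ejector lever, rad: 0 at rest (up), 0.45 pressed fully down; the weight rises 58 mm per rad. Pressing takes about 10 to 14 N at the lever's pad; the lever and the raised weight stay where they are left.
- lever_pad (a point): Centre of the upper face of the lever's red pad (26 mm by 40 mm), on the station's side that faces the robot, 132 mm from the pocket's axis and 59 mm above the table when up. The lever hinges about a level axis 56 mm nearer the station and 9 mm lower than this point; when pressed from above the pad goes down about 27 mm. The point turns with the lever; its x points to the pocket when the lever is up.
- pan (a point): Centre of the upper face of the round steel pan, 96 mm in diameter, of a fixed grey balance; 55 mm above the table; the balance's case (150 x 150 mm, 44 mm tall) lies lower. z up.
- tray: Fixed grey parking tray, 150 mm (its x) by 200 mm (its y), walls 4 mm thick and 14 mm high, floor 4 mm thick. Origin at the centre of its underside, on the table; z up. The two jars stand side by side in it along y.
There are look-alikes about, which are no part of the job. Leave any pink or turquoise look-alike of the part that bears jar_yellow_center alone.

How it is judged:
On the way, in this order (a step that is already met when the one before it is completed fails the run):
1. both jars stand released in the grey tray, the weight still seated in its pocket (x of jar_yellow_center in the frame of tray between -0.055 and 0.055 m and y of jar_yellow_center in the frame of tray between -0.08 and 0.08 m and z of each of jar_yellow_center, jar_blue_center in the frame of tray below 0.06 m and angle between each of jar_yellow_center, jar_blue_center's own z axis and vertical below 0.15 rad and contact force between the fingers and jar_yellow below 0.2 N and linear speed of each of jar_yellow, jar_blue below 0.03 m/s and x of jar_blue_center in the frame of tray between -0.055 and 0.055 m and y of jar_blue_center in the frame of tray between -0.08 and 0.08 m and contact force between the fingers and jar_blue below 0.2 N and distance of weight_center from where it was at the start of the episode below 0.006 m), for 0.2 s.
2. the ejector lever is pressed down (beyond 0.38 rad), the jars still in the tray (value of joint ejector above 0.38 rad and x of jar_yellow_center in the frame of tray between -0.055 and 0.055 m and y of jar_yellow_center in the frame of tray between -0.08 and 0.08 m and z of each of jar_yellow_center, jar_blue_center in the frame of tray below 0.06 m and angle between each of jar_yellow_center, jar_blue_center's own z axis and vertical below 0.15 rad and contact force between the fingers and jar_yellow below 0.2 N and linear speed of each of jar_yellow, jar_blue below 0.03 m/s and x of jar_blue_center in the frame of tray between -0.055 and 0.055 m and y of jar_blue_center in the frame of tray between -0.08 and 0.08 m and contact force between the fingers and jar_blue below 0.2 N), for 0.1 s.
3. the weight stands released on the middle of the pan, the jars still in the tray (horizontal distance between weight_center and pan below 0.015 m and z of weight_center in the frame of pan between 0.014 and 0.026 m and angle between each of weight_center, jar_yellow_center, jar_blue_center's own z axis and vertical below 0.15 rad and contact force between the fingers and weight below 0.2 N and linear speed of each of weight, jar_yellow, jar_blue below 0.03 m/s and x of jar_yellow_center in the frame of tray between -0.055 and 0.055 m and y of jar_yellow_center in the frame of tray between -0.08 and 0.08 m and z of each of jar_yellow_center, jar_blue_center in the frame of tray below 0.06 m and contact force between the fingers and jar_yellow below 0.2 N and x of jar_blue_center in the frame of tray between -0.055 and 0.055 m and y of jar_blue_center in the frame of tray between -0.08 and 0.08 m and contact force between the fingers and jar_blue below 0.2 N), for 0.2 s.
At the end, for the whole second after the job is handed in: The weight stands upright on the pan within 15 mm of its centre; each jar stands upright on the pad of its cap's colour within 12 mm of the pad's centre; all are released and at rest (horizontal distance between weight_center and pan below 0.015 m and z of weight_center in the frame of pan between 0.014 and 0.026 m and angle between each of weight_center, jar_yellow_center, jar_blue_center's own z axis and vertical below 0.15 rad and contact force between the fingers and weight below 0.2 N and linear speed of each of weight, jar_yellow, jar_blue below 0.03 m/s and horizontal distance between jar_yellow_center and pad_yellow below 0.012 m and z of jar_yellow_center in the frame of pad_yellow between 0.042 and 0.054 m and contact force between the fingers and jar_yellow below 0.2 N and angular speed of each of jar_yellow, jar_blue below 0.3 rad/s and horizontal distance between jar_blue_center and pad_blue below 0.012 m and z of jar_blue_center in the frame of pad_blue between 0.042 and 0.054 m and contact force between the fingers and jar_blue below 0.2 N); the robot touches nothing.
It fails at once if a jar or the weight tipped over (angle between any of jar_yellow_center, jar_blue_center, weight_center's own z axis and vertical above 0.6 rad).
It fails at once if a jar or the weight was dropped (faster than 0.6 m/s out of the grip) ((linear speed of jar_yellow above 0.6 m/s and contact force between the fingers and jar_yellow below 0.1 N) or (linear speed of jar_blue above 0.6 m/s and contact force between the fingers and jar_blue below 0.1 N) or (linear speed of weight above 0.6 m/s and contact force between the fingers and weight below 0.1 N)).
It also fails if it takes over 134 s, if anything falls off the work surface, if the arm or the gripper's body presses on something with over 40 N, if the wrist force passes 120 N, or if a joint passes its speed limit or range.

## Working session

There is one attempt and no reset: what is moved stays moved. The work goes in short steps, Python scripts to look and compute and a shell command to move; the robot and the scene stay as the last step left them, time stands still between calls to the robot, and variables do not carry over. Pictures are saved under pics/ and viewed, at most 14 in all, crops included, and the job is handed in when it is done.

```bash
ls; mkdir -p pics; python3 - <<'E'
from plant import bot
import cv2
print(bot.observe())
for n in("top","side","wrist"):
    print(n,bot.camera_info(n)); cv2.imwrite(f"pics/{n}0.png",bot.grab_frame(n)[:,:,::-1])
E
```

```text
pics
{'time_s': 0.0, 'joint_positions': array([ 1.02182652,  0.33388346,  0.03989202,  1.46626982, -0.01341736,
        1.34333167, -0.05846903]), 'joint_vel': array([ 0.0008127 ,  0.00132112, -0.00123019,  0.00100548, -0.00015763,
       -0.00174228,  0.00037448]), 'tau': array([-6.72102578e-04, -6.56364512e+01,  1.33417524e+00, -4.03809071e+01,
       -6.01508492e-02,  4.45487921e-02,  1.65803458e-04]), 'tool_pos': array([ 0.282333  , -0.58490408,  0.19777803]), 'eef_rot': array([ 9.74820281e-01,  2.22990492e-01, -2.28888015e-04, -7.80130531e-04]), 'force': array([-0.38534181, -0.30373014, -0.92206651]), 'ft_torque': array([ 0.00977329, -0.06084495, -0.02242916]), 'finger_force': 0.0, 'width': 0.996569759584557}
top {'fx': 419.8042560215271, 'fy': 419.8042560215271, 'cx': 273.70176108682017, 'cy': 209.2323666295309, 'eye': array([0.44128642, 0.01242591, 0.88143984]), 'attitude': array([-0.69350679,  0.71381305, -0.06644829,  0.07144152])}
side {'fx': 452.1620854972406, 'fy': 452.1620854972406, 'cx': 281.5558103577141, 'cy': 208.02629132138583, 'eye': array([ 0.01920454, -0.50554976,  0.61661599]), 'attitude': array([ 0.81331547, -0.35874893,  0.19298879, -0.41541844])}
wrist {'fx': 313.0230105928067, 'fy': 313.0230105928067, 'cx': 281.7956278570158, 'cy': 206.1997648478537, 'T_tool_cam': array([[ 1.15180401e-04, -9.54251530e-01, -2.99005024e-01,
         8.28933812e-02],
       [ 9.99999864e-01, -4.22546040e-05,  5.20064527e-04,
         5.22148497e-04],
       [-5.08906709e-04, -2.99005043e-01,  9.54251395e-01,
        -1.86027895e-01],
       [ 0.00000000e+00,  0.00000000e+00,  0.00000000e+00,
         1.00000000e+00]])}
```

View pics/top0.png

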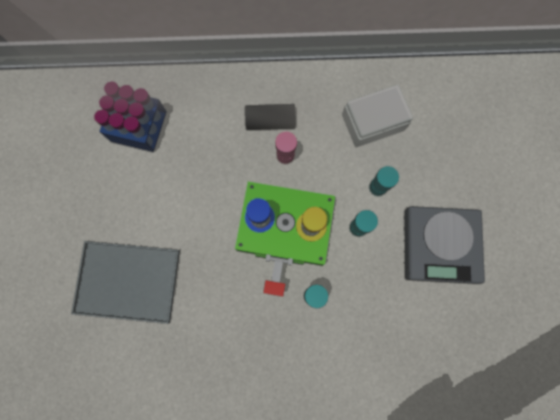

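View pics/side0.png

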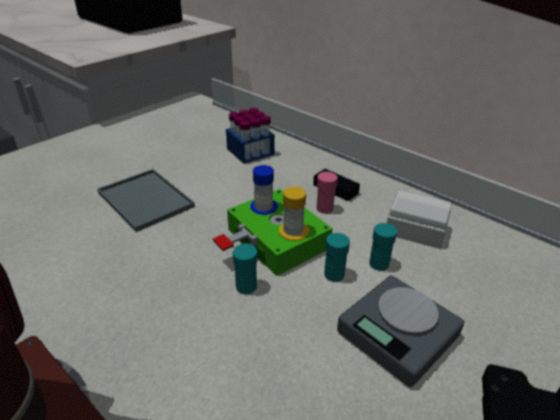

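Top view: yellow-capped jar (314,218), blue-capped (259,212), weight between them (286,222), lever pad (275,288), pan (449,236), tray (127,282). The look-alikes are turquoise at (317,296), (365,222) and (387,178), and pink at (286,145). The jars meant are the ones with white bodies and yellow and blue caps standing on the station.

```bash
cat > h.py <<'E'
import numpy as np, cv2
from scipy.spatial.transform import Rotation as R
from plant import bot
def cam(n,s=None):
    c=bot.camera_info(n)
    if n!="wrist": return c,R.from_quat(c["attitude"]).as_matrix(),np.array(c["eye"])
    T=c["T_tool_cam"]; Q=R.from_quat(s["eef_rot"]).as_matrix()
    return c,Q@T[:3,:3],Q@T[:3,3]+s["tool_pos"]
def ray(C,uv):
    c,M,e=C; d=M@np.array([(uv[0]-c["cx"])/c["fx"],(uv[1]-c["cy"])/c["fy"],1]); return e,d/np.linalg.norm(d)
def onz(C,uv,z):
    e,d=ray(C,uv); return e+d*(z-e[2])/d[2]
def proj(C,p):
    c,M,e=C; q=M.T@(np.asarray(p)-e); return np.array([c["cx"]+c["fx"]*q[0]/q[2],c["cy"]+c["fy"]*q[1]/q[2]])
def tri(C1,a,C2,b):
    (e,d),(f,g)=ray(C1,a),ray(C2,b)
    t=np.linalg.lstsq(np.c_[d,-g],f-e,rcond=None)[0]; p,q=e+d*t[0],f+g*t[1]
    return (p+q)/2,np.linalg.norm(p-q)
RNG={"yellow":((18,140,90),(30,255,255)),"blue":((112,150,60),(128,255,255)),"green":((45,140,60),(75,255,255)),"red":((0,150,90),(5,255,255))}
def blobs(im,col,amin=60):
    h=cv2.cvtColor(im,cv2.COLOR_RGB2HSV); m=cv2.inRange(h,*map(np.array,RNG[col]))
    if col=="red": m|=cv2.inRange(h,np.array((176,170,90)),np.array((180,255,255)))
    cs,_=cv2.findContours(m,cv2.RETR_EXTERNAL,cv2.CHAIN_APPROX_NONE)
    return sorted([c for c in cs if cv2.contourArea(c)>amin],key=cv2.contourArea,reverse=True)
def quad(c): return cv2.boxPoints(cv2.minAreaRect(c))
def tilt(): # tool pose summary
    s=bot.observe(); Q=R.from_quat(s["eef_rot"]).as_matrix(); return s,Q
E
python3 - <<'E'
from h import *
im={n:bot.grab_frame(n) for n in("top","side")}
for n in im:
    C=cam(n)
    for col in RNG:
        for c in blobs(im[n],col,40)[:3]:
            (u,v),wh,a=cv2.minAreaRect(c); print(n,col,cv2.contourArea(c),np.round([u,v,*wh,a],1))
        hsv=cv2.cvtColor(im[n],cv2.COLOR_RGB2HSV)
for p in [(127,282),(449,236),(314,218),(259,212),(90,250)]: print(p,cv2.cvtColor(im["top"],cv2.COLOR_RGB2HSV)[p[1],p[0]])
C=cam("top")
q=quad(blobs(im["top"],"green")[0]); P=np.array([onz(C,x,.055) for x in q]); print(P.round(4),np.linalg.norm(P-np.roll(P,1,0),axis=1).round(4),P.mean(0))
b=cv2.resize(im["top"][170:320,220:400],None,fx=4,fy=4,interpolation=2); cv2.imwrite("pics/top_c.png",b[:,:,::-1])
E
```

```text
top yellow 693.0 [312.8 223.8  27.6  32.5  45. ]
top blue 427.5 [259.5 215.   30.   25.   90. ]
top green 3504.0 [285.3 223.5  88.8  69.2   9.5]
top red 164.0 [274.1 287.9  17.9  10.5   9.5]
side yellow 206.0 [294. 193.  12.  22.  90.]
side yellow 138.0 [292.9 232.3  28.1  13.7   2.6]
side blue 207.5 [261.2 172.4  16.3  20.9  50.2]
side blue 71.0 [263.5 207.5  11.   25.   90. ]
side green 2070.5 [278.5 221.7  82.6  72.9  50.5]
side red 147.0 [222.8 241.3  17.   12.   45. ]
(127, 282) [ 90  17 106]
(449, 236) [105   4 134]
(314, 218) [ 27 164 160]
(259, 212) [113 178 155]
(90, 250) [ 94  17 105]
[[ 0.5246  0.093   0.055 ]
 [ 0.6629  0.0684  0.055 ]
 [ 0.6271 -0.1077  0.055 ]
 [ 0.4912 -0.0779  0.055 ]] [0.1741 0.1404 0.1797 0.1391] [ 0.57644283 -0.00605557  0.055     ]
```

View pics/top_c.png

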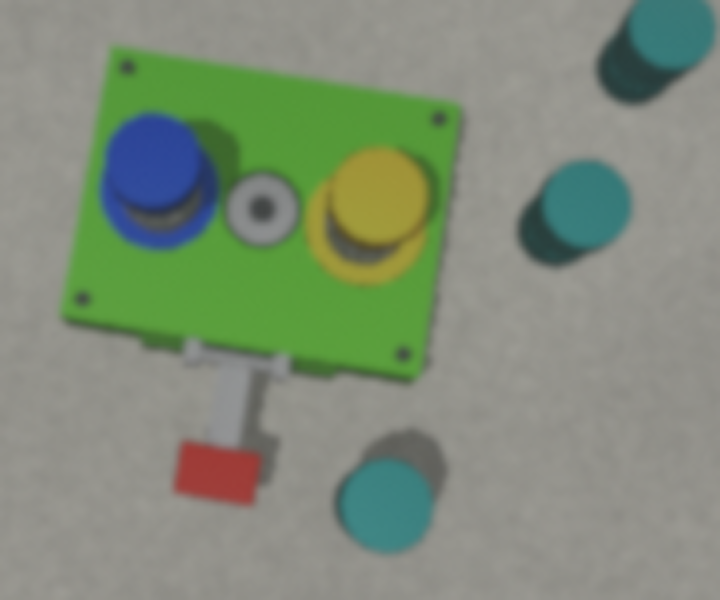

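The crop (4x, offset 220,170) confirms it. In full-image pixels the blue cap top is at (258,210.5), the yellow cap top at (314.7,219) and the weight top at (285.5,222). The lever pad is at (274,288). The caps next to the station are turquoise and stay untouched.

```bash
python3 - <<'E'
from h import *
im=bot.grab_frame("top"); C=cam("top"); g=cv2.cvtColor(im,cv2.COLOR_RGB2GRAY)
def circ(x0,y0,x1,y1,r0,r1,p2=15):
    s=cv2.GaussianBlur(cv2.resize(im[y0:y1,x0:x1,1],None,fx=4,fy=4,interpolation=2),(5,5),0)
    c=cv2.HoughCircles(s,cv2.HOUGH_GRADIENT_ALT if 0 else cv2.HOUGH_GRADIENT,1,30,param1=60,param2=p2,minRadius=r0*4,maxRadius=r1*4)
    return None if c is None else [(a/4+x0-.375,b/4+y0-.375,r/4) for a,b,r in c[0][:2]]
for n,a,z in [("pan",(415,205,485,270,20,30),.055),("blue",(240,190,280,235,10,16),.148),("yel",(295,198,340,245,10,16),.148),("weight",(270,205,302,238,7,12),.052)]:
    for c in circ(*a) or []:
        p=onz(C,c[:2],z); e=onz(C,(c[0]+c[2],c[1]),z); print(n,np.round(c,1),p.round(4),"r",np.linalg.norm(e-p).round(4))
for n,uv,z in [("blue eye",(258,210.5),.148),("yel eye",(314.7,219),.148),("weight eye",(285.5,222),.052),("lever",(274.1,287.9),.059)]: print(n,onz(C,uv,z).round(4))
h=cv2.cvtColor(im,cv2.COLOR_RGB2HSV); bg=h[300:360,200:260].reshape(-1,3).mean(0); print(bg)
m=cv2.morphologyEx(((h[...,0]>75)&(h[...,0]<110)&(h[...,1]>9)&(h[...,2]<125)).astype(np.uint8),cv2.MORPH_OPEN,np.ones((3,3)))
m[:,230:]=0; m[:200]=0
cs,_=cv2.findContours(m,0,1); c=max(cs,key=cv2.contourArea); q=quad(c); P=np.array([onz(C,x,.012) for x in q])
print(q.round(1),P.round(4),P.mean(0),np.linalg.norm(P-np.roll(P,1,0),axis=1).round(3))
E
```

```text
blue [259.5 216.8  15.2] [0.5736 0.0412 0.148 ] r 0.0269
blue [258.2 209.   11.2] [0.5877 0.0431 0.148 ] r 0.02
yel [311.2 224.8  10.7] [ 0.5565 -0.0499  0.148 ] r 0.0188
yel [314.8 217.5  12.8] [ 0.5694 -0.0567  0.148 ] r 0.0226
blue eye [0.585  0.0436 0.148 ]
yel eye [ 0.5667 -0.0565  0.148 ]
weight eye [ 0.5787 -0.0069  0.052 ]
lever [0.4497 0.0195 0.059 ]
[ 25.325       13.32361111 147.19388889]
[[ 72.7 313.3]
 [ 79.7 240.3]
 [177.8 249.8]
 [170.7 322.7]] [[0.4112 0.4284 0.012 ]
 [0.5594 0.4233 0.012 ]
 [0.5336 0.2176 0.012 ]
 [0.3872 0.2294 0.012 ]] [0.47282523 0.32468805 0.012     ] [0.2   0.148 0.207 0.147]
```

```bash
cat >> h.py <<'E'
def to(p,yaw,name=""):
    """yaw (deg): world heading of tool y, tool pointing down. Prints turn then shift (in axes after the turn), in move units"""
    s,Q=tilt(); a=np.deg2rad(yaw); y=np.array([np.cos(a),np.sin(a),0]); z=np.array([0,0,-1.]); G=np.c_[np.cross(y,z),y,z]
    rv=R.from_matrix(Q.T@G).as_rotvec(); d=np.asarray(p)-s["tool_pos"]
    print(name,"t",round(s["time_s"],2),"pos",s["tool_pos"].round(4),"F",s["force"].round(1),"w",round(s["width"]*87,1),"ff",round(float(s["finger_force"]),1))
    print("  turn units",(np.rad2deg(rv)/90).round(4)," shift units",(G.T@d/.25).round(4))
E
python3 - <<'E'
from h import *
to((.52,-.04,.28),-11.5)
E
```

```text
t 0.3 pos [ 0.2825 -0.5852  0.1984] F [-0.   0.2  0.9] w 87.0 ff 0.0
  turn units [-3.000e-04 -1.000e-04 -5.859e-01]  shift units [ 2.3264  0.4961 -0.3265]
```

```bash
python3 -m handwheel '[0,0,-0.0816,0,0,0,87, 0,0,-0.0816,0,0,0,87, 0,0,-0.0816,0,0,0,87, 0,0,-0.0816,0,0,0,87, 0,0,0,0,0,-0.0732,87, 0,0,0,0,0,-0.0732,87, 0,0,0,0,0,-0.0732,87, 0,0,0,0,0,-0.0732,87, 0,0,0,0,0,-0.0732,87, 0,0,0,0,0,-0.0732,87, 0,0,0,0,0,-0.0732,87, 0,0,0,0,0,-0.0732,87]'
python3 -m handwheel '[0.116,0.025,0,0,0,0,87, 0.116,0.025,0,0,0,0,87, 0.116,0.025,0,0,0,0,87, 0.116,0.025,0,0,0,0,87, 0.116,0.025,0,0,0,0,87, 0.116,0.025,0,0,0,0,87, 0.116,0.025,0,0,0,0,87, 0.116,0.025,0,0,0,0,87, 0.116,0.025,0,0,0,0,87, 0.116,0.025,0,0,0,0,87]'
python3 -m handwheel '[0.116,0.025,0,0,0,0,87, 0.116,0.025,0,0,0,0,87, 0.116,0.025,0,0,0,0,87, 0.116,0.025,0,0,0,0,87, 0.116,0.025,0,0,0,0,87, 0.116,0.025,0,0,0,0,87, 0.116,0.025,0,0,0,0,87, 0.116,0.025,0,0,0,0,87, 0.116,0.025,0,0,0,0,87, 0,0,0,0,0,0,87, 0,0,0,0,0,0,87]'
python3 - <<'E'
from h import *
to((.567,-.057,.28),-11.5)
s=bot.observe(); im=bot.grab_frame("wrist"); C=cam("wrist",s)
cv2.imwrite("pics/w1.png",im[:,:,::-1])
for n,p in [("yel",(.567,-.057,.148)),("blu",(.586,.0435,.148)),("wt",(.578,-.0068,.052))]: print(n,proj(C,p).round(1))
E
```

```text
time_s: 1.3
tool_pos: [0.2825, -0.5853, 0.2801]
eef_rot: [0.773, 0.635, 0.0, -0.0]
force: [-0.1, -0.0, 0.0]
width: 1.0
finger_force: 0.0
time_s: 2.13
tool_pos: [0.4021, -0.3123, 0.2804]
eef_rot: [0.775, 0.632, -0.0, 0.0]
force: [0.5, 0.3, -0.7]
width: 0.997
finger_force: 0.0
time_s: 3.05
tool_pos: [0.5094, -0.0674, 0.2803]
eef_rot: [0.773, 0.634, 0.0, -0.0]
force: [0.1, -1.4, -0.1]
width: 1.0
finger_force: 0.0
 t 3.05 pos [ 0.5094 -0.0674  0.2803] F [ 0.1 -1.4 -0.1] w 87.0 ff 0.0
  turn units [-0.     -0.0002  0.002 ]  shift units [0.0867 0.2177 0.0011]
yel [334.1 170. ]
blu [338.4  61.4]
wt [324.7 115.8]
```

View pics/w1.png

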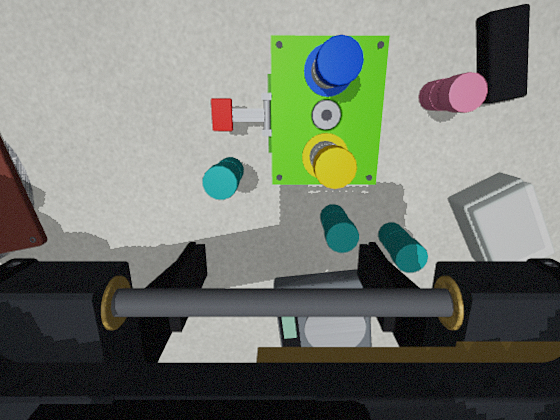

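Wrist view: yellow cap top (335,168), blue (342,60), weight (326,115), all close to what the top view predicted. Now I'll measure them more finely.

```bash
cat >> h.py <<'E'
def cyl(C,c,z):  # cylinder cap blob: hull centre cast at mid-height z
    (u,v),_=cv2.minEnclosingCircle(c); M=cv2.moments(cv2.convexHull(c)); return onz(C,(M["m10"]/M["m00"],M["m01"]/M["m00"]),z)
def circles(im,uv,z,C,rad,win=45):
    x,y=int(uv[0])-win,int(uv[1])-win; x,y=max(x,0),max(y,0)
    s=cv2.resize(cv2.cvtColor(im[y:y+2*win,x:x+2*win],cv2.COLOR_RGB2GRAY),None,fx=4,fy=4,interpolation=2)
    p=onz(C,uv,z); r=rad*C[0]["fx"]/abs((C[1].T@(p-C[2]))[2])
    k=cv2.HoughCircles(cv2.GaussianBlur(s,(5,5),0),cv2.HOUGH_GRADIENT,1,12,param1=60,param2=12,minRadius=int(r*3.6),maxRadius=int(r*4.4))
    return [] if k is None else [(np.round((a/4+x-.375,b/4+y-.375,q/4),1),onz(C,(a/4+x-.375,b/4+y-.375),z).round(4)) for a,b,q in k[0][:3]]
E
python3 - <<'E'
from h import *
s=bot.observe(); im=bot.grab_frame("wrist"); C=cam("wrist",s)
for n,uv,z,r in [("yel",(335,168),.148,.022),("blu",(342,60),.148,.022),("wt",(326,115),.052,.018),("pan",(335,318),.055,.048)]: print(n,circles(im,uv,z,C,r))
q=quad(blobs(im,"green")[0]); P=np.array([onz(C,x,.055) for x in q]); print(q,P.round(4),P.mean(0).round(4))
q=quad(blobs(im,"red")[0]); P=np.array([onz(C,x,.059) for x in q]); print(q,P.round(4),P.mean(0).round(4))
E
```

```text
yel [(array([335.8, 166.5,  20.9], dtype=float32), array([ 0.5689, -0.0557,  0.148 ])), (array([333.8, 163.5,  23.1], dtype=float32), array([ 0.5673, -0.0522,  0.148 ])), (array([329.5, 160. ,  22.5], dtype=float32), array([ 0.5636, -0.0478,  0.148 ]))]
blu [(array([342. ,  58.8,  25. ], dtype=float32), array([0.5895, 0.043 , 0.148 ])), (array([339.2,  56.8,  23.4], dtype=float32), array([0.5872, 0.0452, 0.148 ])), (array([335.5,  58.2,  25.8], dtype=float32), array([0.5836, 0.0447, 0.148 ]))]
wt [(array([325.2, 112.2,  14.8], dtype=float32), array([ 0.5791, -0.0047,  0.052 ])), (array([327. , 109.8,  13.4], dtype=float32), array([ 0.5817, -0.0021,  0.052 ])), (array([325.8, 115.5,  13.4], dtype=float32), array([ 0.5791, -0.0087,  0.052 ]))]
pan [(array([337.5, 324.2,  33.3], dtype=float32), array([ 0.5474, -0.322 ,  0.055 ])), (array([328.8, 318. ,  30.5], dtype=float32), array([ 0.5357, -0.3079,  0.055 ]))]
[[268.  34.]
 [388.  34.]
 [388. 182.]
 [268. 182.]] [[ 0.5267  0.0958  0.055 ]
 [ 0.6648  0.0678  0.055 ]
 [ 0.6472 -0.1101  0.055 ]
 [ 0.4891 -0.078   0.055 ]] [ 0.5819 -0.0061  0.055 ]
[[210.59174   97.018555]
 [230.86804   96.09691 ]
 [232.35876  128.89279 ]
 [212.08246  129.81444 ]] [[ 0.4429  0.0413  0.059 ]
 [ 0.4676  0.0374  0.059 ]
 [ 0.4598 -0.001   0.059 ]
 [ 0.4343  0.003   0.059 ]] [0.4512 0.0202 0.059 ]
```

```bash
python3 - <<'E'
from h import *
to((.568,-.056,.117),-11.5)
E
```

```text
t 3.15 pos [ 0.5088 -0.0701  0.2802] F [ 0.6 -0.6 -0.6] w 86.8 ff 0.0
  turn units [-0.0002  0.0003 -0.0008]  shift units [0.1023 0.2208 0.6526]
```

```bash
python3 -m handwheel '[0.034,0.0736,0,0,0,0,87, 0.034,0.0736,0,0,0,0,87, 0.034,0.0736,0,0,0,0,87, 0,0,0.09,0,0,0,87, 0,0,0.09,0,0,0,87, 0,0,0.09,0,0,0,87, 0,0,0.09,0,0,0,87, 0,0,0.09,0,0,0,87, 0,0,0.05,0,0,0,87, 0,0,0,0,0,0,87, 0,0,0,0,0,0,87]'
python3 - <<'E'
from h import *
to((.568,-.056,.117),-11.5)
for i in range(3): to((.568,-.056,.117),-11.5)
s=bot.observe(); im=bot.grab_frame("wrist"); C=cam("wrist",s)
cv2.imwrite("pics/w2.png",im[:,:,::-1])
print(proj(C,s["tool_pos"]),proj(C,(.568,-.056,.148)))
E
```

```text
time_s: 4.07
tool_pos: [0.568, -0.0561, 0.1555]
eef_rot: [0.775, 0.632, -0.0, -0.0]
force: [-0.4, 1.0, 0.7]
width: 0.998
finger_force: 0.0
 t 4.07 pos [ 0.568  -0.0561  0.1555] F [-0.4  1.   0.7] w 86.9 ff 0.0
  turn units [-0.0004  0.0001 -0.0011]  shift units [0.0004 0.     0.1538]
 t 4.07 pos [ 0.568  -0.0561  0.1555] F [-0.4  1.   0.7] w 86.9 ff 0.0
  turn units [-0.0004  0.0001 -0.0011]  shift units [0.0004 0.     0.1538]
 t 4.07 pos [ 0.568  -0.0561  0.1555] F [-0.4  1.   0.7] w 86.9 ff 0.0
  turn units [-0.0004  0.0001 -0.0011]  shift units [0.0004 0.     0.1538]
 t 4.07 pos [ 0.568  -0.0561  0.1555] F [-0.4  1.   0.7] w 86.9 ff 0.0
  turn units [-0.0004  0.0001 -0.0011]  shift units [0.0004 0.     0.1538]
[280.9141823  241.65725975] [280.94796131 236.96575355]
```

View pics/w2.png

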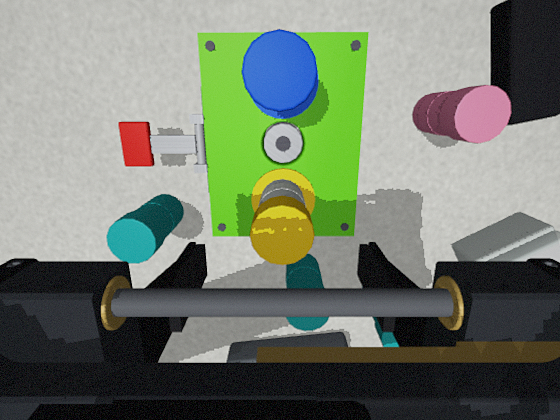

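The yellow cap (282,233) is centred between the fingers, under the TCP projection at (281,242). Descend and close.

```bash
python3 -m handwheel '[0,0,0.05,0,0,0,87, 0,0,0.05,0,0,0,87, 0,0,0.0535,0,0,0,87, 0,0,0,0,0,0,87, 0,0,0,0,0,0,87, 0,0,0,0,0,0,20, 0,0,0,0,0,0,20, 0,0,0,0,0,0,20, 0,0,0,0,0,0,20, 0,0,0,0,0,0,20, 0,0,0,0,0,0,20, 0,0,0,0,0,0,20]'
python3 -m handwheel '[0,0,0,0,0,0,20,0,0,0,0,0,0,20,0,0,0,0,0,0,20,0,0,0,0,0,0,20]'
python3 - <<'E'
from h import *
to((.469,.283,.25),-5)
E
```

```text
time_s: 5.12
tool_pos: [0.5683, -0.0552, 0.117]
eef_rot: [0.775, 0.633, 0.0, 0.0]
force: [0.1, -1.2, -0.8]
width: 0.554
finger_force: 0.0
time_s: 5.45
tool_pos: [0.5682, -0.0552, 0.1169]
eef_rot: [0.775, 0.633, 0.0, -0.0]
force: [-0.6, 0.2, 1.0]
width: 0.491
finger_force: 30.0
 t 5.45 pos [ 0.5682 -0.0552  0.1169] F [-0.6  0.2  1. ] w 42.7 ff 30.0
  turn units [-0.     -0.     -0.0725]  shift units [ 1.3131 -0.5133 -0.5322]
```

```bash
python3 -m handwheel '[0,0,-0.03,0,0,0,20, 0,0,-0.07,0,0,0,20, 0,0,-0.09,0,0,0,20, 0,0,-0.09,0,0,0,20, 0,0,-0.09,0,0,0,20, 0,0,-0.09,0,0,0,20, 0,0,-0.072,0,0,0,20, 0,0,0,0,0,-0.036,20, 0,0,0,0,0,-0.0365,20]'
python3 -m handwheel '[0.05,-0.02,0,0,0,0,20, 0.08,-0.0313,0,0,0,0,20, 0.08,-0.0313,0,0,0,0,20, 0.08,-0.0313,0,0,0,0,20, 0.08,-0.0313,0,0,0,0,20, 0.08,-0.0313,0,0,0,0,20, 0.08,-0.0313,0,0,0,0,20, 0.08,-0.0313,0,0,0,0,20, 0.08,-0.0313,0,0,0,0,20]'
python3 -m handwheel '[0.08,-0.0313,0,0,0,0,20, 0.08,-0.0313,0,0,0,0,20, 0.08,-0.0313,0,0,0,0,20, 0.08,-0.0313,0,0,0,0,20, 0.08,-0.0313,0,0,0,0,20, 0.08,-0.0313,0,0,0,0,20, 0.08,-0.0313,0,0,0,0,20, 0.06,-0.0235,0,0,0,0,20, 0,0,0,0,0,0,20, 0,0,0,0,0,0,20, 0,0,0,0,0,0,20]'
python3 - <<'E'
from h import *
# grip plane: TCP .0590 above jar underside; tray floor .004
to((.469,.283,.063+.0015),-5)
s=bot.observe(); im=bot.grab_frame("wrist"); C=cam("wrist",s); cv2.imwrite("pics/w3.png",im[:,:,::-1])
E
```

```text
time_s: 6.2
tool_pos: [0.5688, -0.0551, 0.2517]
eef_rot: [0.736, 0.677, 0.001, 0.001]
force: [-0.2, 0.4, -2.5]
width: 0.493
finger_force: 30.0
time_s: 6.95
tool_pos: [0.5147, 0.1243, 0.25]
eef_rot: [0.738, 0.675, -0.0, -0.0]
force: [0.5, -0.2, -1.6]
width: 0.494
finger_force: 30.0
time_s: 7.87
tool_pos: [0.4688, 0.2818, 0.2498]
eef_rot: [0.738, 0.675, -0.0, 0.0]
force: [-0.0, 0.4, -1.4]
width: 0.489
finger_force: 30.0
 t 7.87 pos [0.4688 0.2818 0.2498] F [-0.   0.4 -1.4] w 42.6 ff 30.0
  turn units [-0.0001  0.0004 -0.0006]  shift units [4.800e-03 2.000e-04 7.412e-01]
```

View pics/w3.png

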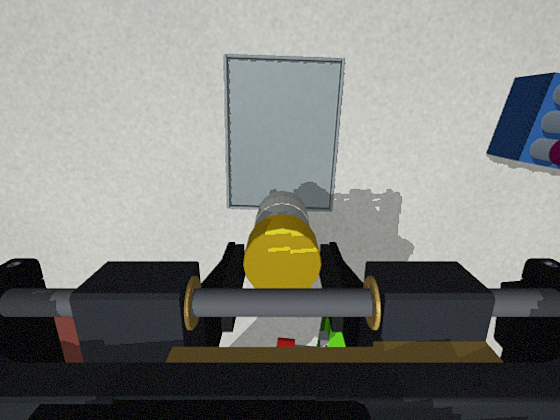

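The tray's corners are at about (226,56), (343,59), (331,210) and (229,207). The held yellow jar hangs in front of its near edge. I'll cast the corners to check the tray's pose.

```bash
python3 - <<'E'
from h import *
s=bot.observe(); C=cam("wrist",s)
P=np.array([onz(C,u,.014) for u in [(226,55),(343,59),(331.5,210),(229,207)]]); c=P.mean(0)
print(P.round(3),c.round(4),np.linalg.norm(P-np.roll(P,1,0),axis=1).round(3))
y=(P[0]+P[1]-P[2]-P[3]); y/=np.linalg.norm(y); print(y, (c+.042*y).round(4),(c-.042*y).round(4))
to((*(c-.042*y)[:2],.0645),-5)
E
```

```text
[[0.415 0.431 0.014]
 [0.557 0.414 0.014]
 [0.535 0.219 0.014]
 [0.391 0.237 0.014]] [0.4745 0.3251 0.014 ] [0.196 0.144 0.196 0.145]
[ 1.16716775e-01  9.93165240e-01 -1.41875033e-16] [0.4794 0.3668 0.014 ] [0.4696 0.2834 0.014 ]
 t 7.92 pos [0.4692 0.2814 0.2498] F [ 0.3 -0.6 -1.2] w 43.1 ff 30.0
  turn units [-0.0001  0.0004 -0.001 ]  shift units [0.0081 0.0012 0.7412]
```

```bash
python3 -m handwheel '[0.008,0,0.07,0,0,0,20, 0,0,0.09,0,0,0,20, 0,0,0.09,0,0,0,20, 0,0,0.09,0,0,0,20, 0,0,0.09,0,0,0,20, 0,0,0.09,0,0,0,20, 0,0,0.08,0,0,0,20, 0,0,0.05,0,0,0,20, 0,0,0.04,0,0,0,20, 0,0,0.02,0,0,0,20, 0,0,0,0,0,0,20, 0,0,0,0,0,0,20]'
python3 - <<'E'
from h import *
to((.4696,.2834,.063),-5)
E
```

```text
time_s: 8.92
tool_pos: [0.4696, 0.2844, 0.0731]
eef_rot: [0.737, 0.675, 0.0, 0.0]
force: [0.4, 0.5, -1.7]
width: 0.49
finger_force: 30.0
 t 8.92 pos [0.4696 0.2844 0.0731] F [ 0.4  0.5 -1.7] w 42.6 ff 30.0
  turn units [ 0.0004 -0.0003 -0.0002]  shift units [-0.004   0.0003  0.0403]
```

Ease down the last 9 to 10 mm and watch the force.

```bash
python3 -m handwheel '[0,0,0.015,0,0,0,20, 0,0,0.012,0,0,0,20, 0,0,0.008,0,0,0,20, 0,0,0.004,0,0,0,20, 0,0,0,0,0,0,20, 0,0,0,0,0,0,20]'
```

```text
time_s: 9.42
tool_pos: [0.4693, 0.2843, 0.0629]
eef_rot: [0.737, 0.676, 0.0, 0.0]
force: [-0.5, -1.1, 1.7]
width: 0.495
finger_force: 30.0
```

```bash
python3 -m handwheel '[0,0,0,0,0,0,50, 0,0,0,0,0,0,60, 0,0,0,0,0,0,87, 0,0,0,0,0,0,87, 0,0,0,0,0,0,87, 0,0,0,0,0,0,87, 0,0,0,0,0,0,87, 0,0,0,0,0,0,87]'
python3 -m handwheel '[0,0,-0.04,0,0,0,87, 0,0,-0.08,0,0,0,87, 0,0,-0.1,0,0,0,87, 0,0,-0.1,0,0,0,87, 0,0,-0.1,0,0,0,87, 0,0,-0.1,0,0,0,87, 0,0,-0.1,0,0,0,87, 0,0,0,0,0,0.0725,87]'
python3 - <<'E'
from h import *
to((.587,.0435,.22),-11.5)
E
```

```text
time_s: 10.08
tool_pos: [0.4692, 0.2842, 0.0626]
eef_rot: [0.737, 0.676, 0.0, -0.0]
force: [0.9, -0.7, 0.5]
width: 0.966
finger_force: 0.0
time_s: 10.75
tool_pos: [0.4708, 0.286, 0.2235]
eef_rot: [0.774, 0.634, 0.004, 0.001]
force: [0.1, 1.1, 0.3]
width: 0.998
finger_force: 0.0
 t 10.75 pos [0.4708 0.286  0.2235] F [0.1 1.1 0.3] w 86.8 ff 0.0
  turn units [ 0.0035 -0.0029  0.0014]  shift units [-0.8577  0.649   0.014 ]
```

```bash
python3 -m handwheel '[-0.08,0.0605,0,0,0,0,87, -0.08,0.0605,0,0,0,0,87, -0.08,0.0605,0,0,0,0,87, -0.08,0.0605,0,0,0,0,87, -0.08,0.0605,0,0,0,0,87, -0.08,0.0605,0,0,0,0,87, -0.08,0.0605,0,0,0,0,87, -0.08,0.0605,0,0,0,0,87, -0.08,0.0605,0,0,0,0,87, -0.08,0.0605,0,0,0,0,87]'
python3 -m handwheel '[-0.052,0.041,0,0,0,0,87, 0,0,0,0,0,0,87, 0,0,0,0,0,0,87, 0,0,0,0,0,0,87]'
python3 - <<'E'
from h import *
to((.587,.0435,.117),-11.5)
s=bot.observe(); im=bot.grab_frame("wrist"); C=cam("wrist",s)
c=blobs(im,"blue",300)
for k in c[:3]: print(cv2.contourArea(k),cv2.boundingRect(k),cyl(C,k,.135))
x,y,w,h=cv2.boundingRect(c[0]); print(circles(im,(x+w/2,y+h*.6),.148,C,.022,60), proj(C,(.587,.0435,.148)))
cv2.imwrite("pics/w4.png",im[:,:,::-1])
E
```

```text
time_s: 11.58
tool_pos: [0.5778, 0.057, 0.2186]
eef_rot: [0.774, 0.633, 0.0, 0.0]
force: [-0.8, 0.1, -0.5]
width: 1.0
finger_force: 0.0
time_s: 11.92
tool_pos: [0.5845, 0.0446, 0.218]
eef_rot: [0.774, 0.633, 0.0, -0.0]
force: [-0.8, 0.4, 0.2]
width: 1.003
finger_force: 0.0
 t 11.92 pos [0.5845 0.0446 0.218 ] F [-0.8  0.4  0.2] w 87.3 ff 0.0
  turn units [-0.0001 -0.0005  0.0006]  shift units [-0.0025  0.0106  0.404 ]Traceback (most recent call last):
  File "<stdin>", line 6, in <module>
IndexError: list index out of range
```

```bash
sed -i 's/"blue":((112,150/"blue":((104,150/' h.py; python3 - <<'E'
from h import *
s=bot.observe(); im=bot.grab_frame("wrist"); C=cam("wrist",s); c=blobs(im,"blue",300)
for k in c[:3]: print(cv2.contourArea(k),cv2.boundingRect(k),cyl(C,k,.135))
print(proj(C,(.587,.0435,.148)),proj(C,(.587,.0435,.122)))
cv2.imwrite("pics/w4.png",im[:,:,::-1])
E
```

```text
3094.0 (260, 157, 53, 74) [0.59029564 0.05392711 0.135     ]
[284.24291165 209.48058354] [284.00396709 200.92657829]
```

View pics/w4.png

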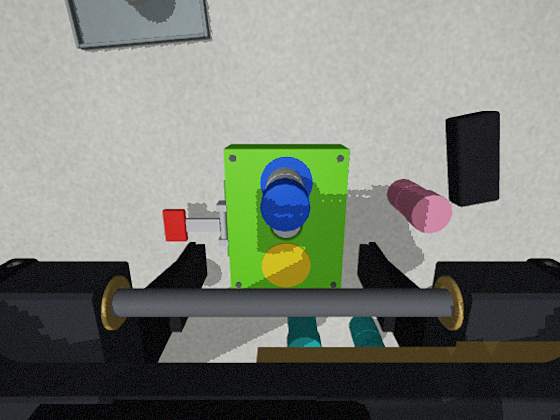

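Blue cap top at (285,207), predicted (284,209): matches. The yellow pad at (287,265) is now free.

```bash
python3 -m handwheel '[-0.0025,0.0106,0.06,0,0,0,87, 0,0,0.08,0,0,0,87, 0,0,0.08,0,0,0,87, 0,0,0.08,0,0,0,87, 0,0,0.06,0,0,0,87, 0,0,0.04,0,0,0,87, 0,0,0.004,0,0,0,87, 0,0,0,0,0,0,87, 0,0,0,0,0,0,87]'
python3 - <<'E'
from h import *
to((.587,.0435,.117),-11.5)
E
python3 -m handwheel '[0,0,0,0,0,0,20,0,0,0,0,0,0,20,0,0,0,0,0,0,20,0,0,0,0,0,0,20,0,0,0,0,0,0,20,0,0,0,0,0,0,20,0,0,0,0,0,0,20,0,0,0,0,0,0,20,0,0,0,0,0,0,20,0,0,0,0,0,0,20,0,0,0,0,0,0,20]'
python3 - <<'E'
from h import *
to((.4794,.367,.22),-5)
E
```

```text
time_s: 12.77
tool_pos: [0.5879, 0.0426, 0.1178]
eef_rot: [0.774, 0.633, 0.001, 0.0]
force: [0.4, 0.5, 0.7]
width: 0.998
finger_force: 0.0
 t 12.77 pos [0.5879 0.0426 0.1178] F [0.4 0.5 0.7] w 86.8 ff 0.0
  turn units [ 0.0008 -0.0003  0.    ]  shift units [ 0.0027 -0.0042  0.003 ]
time_s: 13.68
tool_pos: [0.5873, 0.0421, 0.1166]
eef_rot: [0.775, 0.633, -0.0, -0.0]
force: [-1.1, -0.5, 0.6]
width: 0.492
finger_force: 30.0
 t 13.68 pos [0.5873 0.0421 0.1166] F [-1.1 -0.5  0.6] w 42.8 ff 30.0
  turn units [-0.0001 -0.     -0.0725]  shift units [ 1.257  -0.5431 -0.4135]
```

```bash
python3 -m handwheel '[0,0,-0.03,0,0,0,20, 0,0,-0.07,0,0,0,20, 0,0,-0.09,0,0,0,20, 0,0,-0.09,0,0,0,20, 0,0,-0.08,0,0,0,20, 0,0,-0.05,0,0,0,20, 0,0,0,0,0,-0.036,20, 0,0,0,0,0,-0.0365,20]'
python3 -m handwheel '[0.05,-0.0216,0,0,0,0,20, 0.08,-0.0346,0,0,0,0,20, 0.08,-0.0346,0,0,0,0,20, 0.08,-0.0346,0,0,0,0,20, 0.08,-0.0346,0,0,0,0,20, 0.08,-0.0346,0,0,0,0,20, 0.08,-0.0346,0,0,0,0,20, 0.08,-0.0346,0,0,0,0,20, 0.08,-0.0346,0,0,0,0,20]'
python3 -m handwheel '[0.08,-0.0346,0,0,0,0,20, 0.08,-0.0346,0,0,0,0,20, 0.08,-0.0346,0,0,0,0,20, 0.08,-0.0346,0,0,0,0,20, 0.08,-0.0346,0,0,0,0,20, 0.08,-0.0346,0,0,0,0,20, 0.05,-0.0216,0,0,0,0,20, 0.037,-0.016,0,0,0,0,20, 0,0,0,0,0,0,20, 0,0,0,0,0,0,20, 0,0,0,0,0,0,20]'
python3 - <<'E'
from h import *
to((.4794,.367,.0635),-5)
E
```

```text
time_s: 14.35
tool_pos: [0.5877, 0.0422, 0.2202]
eef_rot: [0.736, 0.676, 0.001, 0.001]
force: [0.3, -0.4, -2.1]
width: 0.496
finger_force: 30.0
time_s: 15.1
tool_pos: [0.5267, 0.2223, 0.2189]
eef_rot: [0.738, 0.675, -0.0, -0.0]
force: [1.3, -0.4, -2.0]
width: 0.491
finger_force: 30.0
time_s: 16.02
tool_pos: [0.4799, 0.3659, 0.219]
eef_rot: [0.738, 0.675, -0.0, 0.0]
force: [0.7, -0.4, -1.8]
width: 0.491
finger_force: 30.0
 t 16.02 pos [0.4799 0.3659 0.219 ] F [ 0.7 -0.4 -1.8] w 42.7 ff 30.0
  turn units [ 0.      0.0005 -0.0011]  shift units [ 0.0041 -0.0023  0.6219]
```

```bash
python3 -m handwheel '[0.004,-0.002,0.07,0,0,0,20, 0,0,0.09,0,0,0,20, 0,0,0.09,0,0,0,20, 0,0,0.09,0,0,0,20, 0,0,0.09,0,0,0,20, 0,0,0.07,0,0,0,20, 0,0,0.05,0,0,0,20, 0,0,0.03,0,0,0,20, 0,0,0.016,0,0,0,20, 0,0,0.01,0,0,0,20, 0,0,0,0,0,0,20, 0,0,0,0,0,0,20]'
```

```text
time_s: 17.02
tool_pos: [0.4794, 0.3684, 0.0685]
eef_rot: [0.737, 0.676, 0.001, 0.0]
force: [-0.1, 0.7, -0.9]
width: 0.493
finger_force: 30.0
```

```bash
python3 -m handwheel '[0,0,0.01,0,0,0,20, 0,0,0.008,0,0,0,20, 0,0,0.005,0,0,0,20, 0,0,0,0,0,0,20, 0,0,0,0,0,0,20]'
```

```text
time_s: 17.43
tool_pos: [0.4792, 0.3685, 0.0626]
eef_rot: [0.737, 0.676, 0.001, 0.0]
force: [-1.0, -1.5, 5.4]
width: 0.495
finger_force: 30.0
```

```bash
python3 -m handwheel '[0,0,0,0,0,0,50, 0,0,0,0,0,0,60, 0,0,0,0,0,0,87, 0,0,0,0,0,0,87, 0,0,0,0,0,0,87, 0,0,0,0,0,0,87, 0,0,0,0,0,0,87, 0,0,0,0,0,0,87]'
python3 -m handwheel '[0,0,-0.04,0,0,0,87, 0,0,-0.08,0,0,0,87, 0,0,-0.1,0,0,0,87, 0,0,-0.1,0,0,0,87, 0,0,-0.1,0,0,0,87, 0,0,-0.1,0,0,0,87, 0,0,-0.1,0,0,0,40, 0,0,0,0,0,0.0725,0]'
python3 - <<'E'
from h import *
to((.4505,.02,.22),-11.5)
im=bot.grab_frame("side"); cv2.imwrite("pics/s1.png",im[:,:,::-1])
E
```

```text
time_s: 18.1
tool_pos: [0.4789, 0.368, 0.0619]
eef_rot: [0.737, 0.676, -0.0, -0.0]
force: [0.5, -0.7, -1.3]
width: 0.972
finger_force: 0.0
time_s: 18.77
tool_pos: [0.4802, 0.37, 0.2231]
eef_rot: [0.774, 0.633, 0.004, 0.0]
force: [0.4, 0.1, 0.4]
width: 0.918
finger_force: 0.0
 t 18.77 pos [0.4802 0.37   0.2231] F [0.4 0.1 0.4] w 79.8 ff 0.0
  turn units [ 0.0031 -0.0036  0.0012]  shift units [-1.3956  0.1627  0.0124]
```

View pics/s1.png

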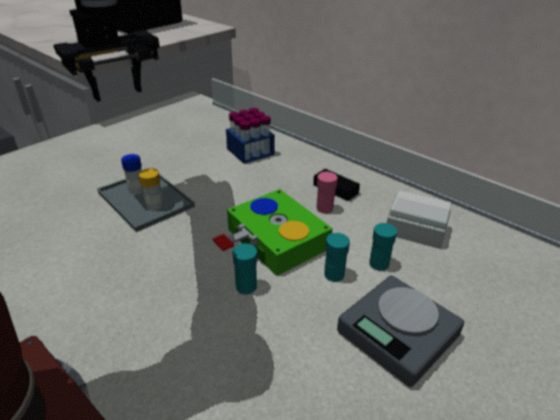

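Both jars stand upright in the tray (blue 133,170; yellow 150,188), and both pads and the weight are clear. Measure the pads, pocket, lever and pan from the top camera, then go to the lever.

```bash
python3 -m handwheel '[-0.1,0.0117,0,0,0,0,0, -0.1,0.0117,0,0,0,0,0, -0.1,0.0117,0,0,0,0,0, -0.1,0.0117,0,0,0,0,0, -0.1,0.0117,0,0,0,0,0, -0.1,0.0117,0,0,0,0,0, 0,0,0,0,0,0,0, 0,0,0,0,0,0,0]'
python3 - <<'E'
from h import *
to((.4505,.02,.1),-11.5)
for n in("top","wrist"):
    s=bot.observe(); im=bot.grab_frame(n); C=cam(n,s); print(n); 
    cv2.imwrite(f"pics/{n}5.png",im[:,:,::-1])
    for col,z in [("yellow",.058),("blue",.058),("red",.059),("green",.055)]:
        for k in blobs(im,col,80)[:3]:
            M=cv2.moments(cv2.convexHull(k)); uv=(M["m10"]/M["m00"],M["m01"]/M["m00"]); print(col,np.round(uv,1),cv2.contourArea(k),onz(C,uv,z).round(4))
im=cv2.imread("pics/top5.png"); C=cam("top")
print(circles(im[:,:,::-1],(449,236),.055,C,.048,40))
c=cv2.Canny(im[200:275,410:490],60,150)
E
```

```text
time_s: 19.48
tool_pos: [0.4663, 0.216, 0.217]
eef_rot: [0.775, 0.632, -0.0, 0.0]
force: [0.3, 1.3, 1.0]
width: 0.28
finger_force: 0.0
 t 19.48 pos [0.4663 0.216  0.217 ] F [0.3 1.3 1. ] w 24.4 ff 0.0
  turn units [ 0.0003  0.0006 -0.0012]  shift units [-0.7806  0.0945  0.4679]
top
yellow [311.1 225.7] 579.0 [ 0.5688 -0.0572  0.058 ]
blue [259.8 217. ] 562.0 [0.5893 0.0441 0.058 ]
red [274.  287.8] 143.0 [0.4499 0.0197 0.059 ]
green [285.6 223.4] 3681.5 [ 0.5753 -0.0068  0.055 ]
wrist
yellow [271.2 125.6] 1551.5 [0.4685 0.2826 0.058 ]
blue [537.6  42.5] 3059.5 [0.7446 0.3081 0.058 ]
blue [261.5  25.9] 2122.0 [0.4791 0.3769 0.058 ]
red [298.5 329.7] 361.5 [0.4494 0.0208 0.059 ]
green [410.9 264.3] 1918.5 [0.6031 0.085  0.055 ]
green [447.7 330.4] 128.5 [ 0.6435 -0.0234  0.055 ]
[]
```

View pics/wrist5.png

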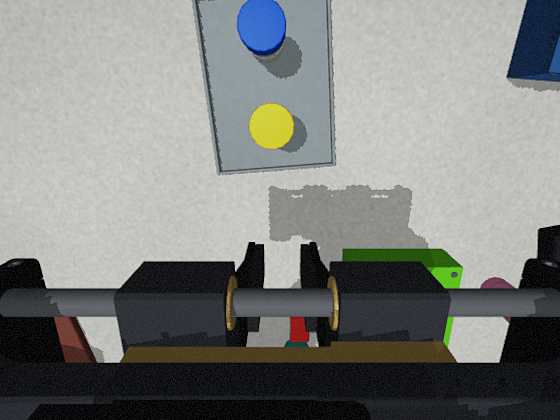

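Both jars stand in the tray. The pad spacing comes out at 103.4 mm and lever to pocket at 131.7 mm, matching the given 104 and 132. Go above the lever.

```bash
python3 -m handwheel '[-0.1,0.0118,0,0,0,0,0, -0.1,0.0118,0,0,0,0,0, -0.1,0.0118,0,0,0,0,0, -0.1,0.0118,0,0,0,0,0, -0.1,0.0118,0,0,0,0,0, -0.1,0.0118,0,0,0,0,0, -0.1,0.0118,0,0,0,0,0, -0.08,0.0118,0,0,0,0,0, 0,0,0,0,0,0,0, 0,0,0,0,0,0,0]'
python3 -m handwheel '[0,0,0.1,0,0,0,0, 0,0,0.1,0,0,0,0, 0,0,0.1,0,0,0,0, 0,0,0.1,0,0,0,0, 0,0,0.07,0,0,0,0, 0,0,0,0,0,0,0, 0,0,0,0,0,0,0, 0,0,0,0,0,0,0]'
python3 - <<'E'
from h import *
to((.450,.02,.065),-11.5)
s=bot.observe(); im=bot.grab_frame("side"); cv2.imwrite("pics/s2.png",cv2.resize(im[180:300,160:320],None,fx=4,fy=4)[:,:,::-1])
E
```

```text
time_s: 20.42
tool_pos: [0.4505, 0.0221, 0.2168]
eef_rot: [0.774, 0.633, 0.0, -0.0]
force: [0.9, 0.2, 0.5]
width: 0.001
finger_force: 0.0
time_s: 21.08
tool_pos: [0.4512, 0.023, 0.1005]
eef_rot: [0.774, 0.633, 0.001, 0.0]
force: [0.5, 0.6, 1.0]
width: 0.007
finger_force: 0.0
 t 21.08 pos [0.4512 0.023  0.1005] F [0.5 0.6 1. ] w 0.6 ff 0.0
  turn units [ 0.0007 -0.0005  0.0009]  shift units [-0.0128 -0.0022  0.1421]
```

View pics/s2.png

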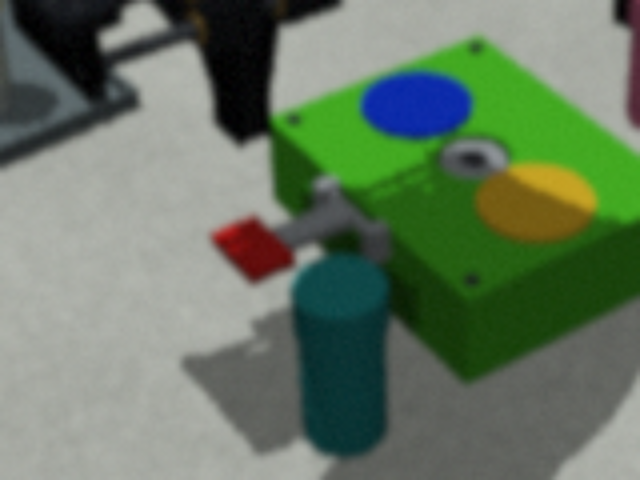

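The closed fingertips are at (240,140) in the crop, above the red pad (252,248). The turquoise jar is clear of them. Press in small steps.

```bash
python3 -m handwheel '[-0.0128,-0.002,0.05,0,0,0,0, 0,0,0.05,0,0,0,0, 0,0,0.04,0,0,0,0, 0,0,0,0,0,0,0, 0,0,0,0,0,0,0]'
python3 -m handwheel '[0,0,0.02,0,0,0,0, 0,0,0.015,0,0,0,0, 0,0,0.015,0,0,0,0, 0,0,0.015,0,0,0,0, 0,0,0.015,0,0,0,0, 0,0,0,0,0,0,0]'
python3 -m handwheel '[0,0,0.01,0,0,0,0, 0,0,0.01,0,0,0,0, 0,0,0,0,0,0,0]'
```

```text
time_s: 21.55
tool_pos: [0.4494, 0.019, 0.0648]
eef_rot: [0.774, 0.633, 0.0, -0.0]
force: [0.2, 0.1, 0.8]
width: 0.003
finger_force: 0.0
time_s: 22.05
tool_pos: [0.4487, 0.0187, 0.0436]
eef_rot: [0.775, 0.633, -0.0, -0.0]
force: [-0.6, -0.8, 0.7]
width: 0.008
finger_force: 0.0
time_s: 22.3
tool_pos: [0.449, 0.0188, 0.039]
eef_rot: [0.775, 0.633, -0.0, -0.0]
force: [-0.7, 0.3, 0.0]
width: 0.005
finger_force: 0.0
```

```bash
python3 - <<'E'
from h import *
im=bot.grab_frame("side"); cv2.imwrite("pics/s3.png",cv2.resize(im[180:300,160:320],None,fx=4,fy=4)[:,:,::-1])
E
```

```text
(no output)
```

View pics/s3.png

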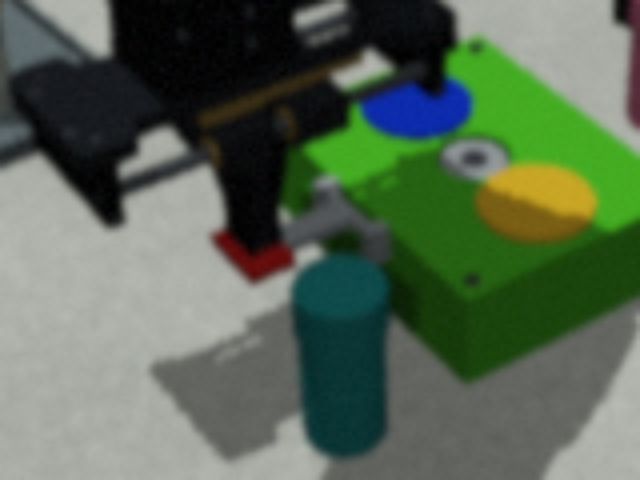

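The lever looks unmoved: its corners (215,238), (255,282) and (293,258) are where they were before. Check where the fingertip is relative to the pad.

```bash
python3 - <<'E'
from h import *
s=bot.observe(); C=cam("side"); f=lambda p:((proj(C,p)-(160,180))*4).round(0)
print(s["tool_pos"],s["force"],s["eef_rot"],"tip",f(s["tool_pos"]))
c=np.array((.450,.02,.059));x=np.array((.98,-.2,0));y=np.array((.2,.98,0))
for a,b in((-1,1),(1,1),(1,-1),(-1,-1)): print(a,b,f(c+a*.013*x+b*.02*y))
im=bot.grab_frame("side")
k=blobs(im,"red",40)[0]; print(((quad(k)-(160,180))*4).round(0))
print("deg .45 pad",f(c+np.array((.0017*.98,-.0003,-.025))))
E
```

```text
[0.44900166 0.0187345  0.03915134] [-0.25362933 -0.38981019 -0.22375428] [ 7.74538770e-01  6.32526394e-01 -1.48350865e-04 -1.80408444e-04] tip [256. 276.]
-1 1 [209. 231.]
1 1 [255. 212.]
1 -1 [298. 254.]
-1 -1 [251. 275.]
[[210. 260.]
 [217. 231.]
 [290. 249.]
 [283. 278.]]
deg .45 pad [259. 281.]
```

```bash
python3 - <<'E'
from h import *
C=cam("side"); f=lambda p:((proj(C,p)-(160,180))*4).round(0)
print("s2 tip",f((.4512,.023,.1005)), [f((.449,.0188,z)) for z in(.039,.049,.059,.065)])
im=bot.grab_frame("side"); cv2.imwrite("pics/s4.png",cv2.resize(im[210:260,200:250],None,fx=12,fy=12,interpolation=0)[:,:,::-1])
s=bot.observe(); print(s["tool_pos"],s["tau"].round(1),s["joint_positions"].round(3),s["ft_torque"].round(2))
E
```

```text
s2 tip [246. 170.] [array([256., 277.]), array([255., 261.]), array([253., 245.]), array([253., 235.])]
[0.44922984 0.01875457 0.03943126] [ -0.  -38.2  -2.2 -33.5  -0.    0.   -0. ] [ 0.41   0.124 -0.574  2.091  0.083  0.947 -0.41 ] [ 0.01 -0.02 -0.01]
```

View pics/s4.png

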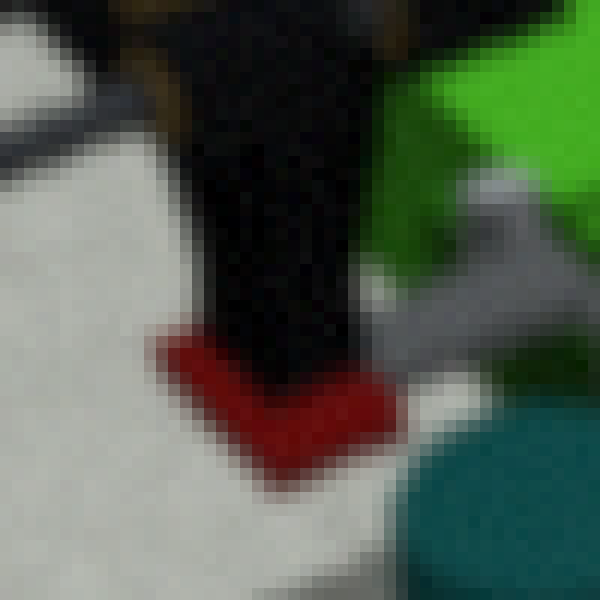

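In both pictures the closed fingertips end about 17 mm above the reported TCP, so the tip is only now reaching the pad. That also explains the zero force. Keep pressing in small steps and watch the force.

```bash
python3 -m handwheel '[0,0,0.01,0,0,0,0, 0,0,0.01,0,0,0,0, 0,0,0.01,0,0,0,0]'
python3 -m handwheel '[0,0,0.012,0,0,0,0, 0,0,0.012,0,0,0,0]'
python3 -m handwheel '[0,0,0.012,0,0,0,0, 0,0,0.012,0,0,0,0]'
```

```text
time_s: 22.7
tool_pos: [0.4492, 0.0188, 0.0323]
eef_rot: [0.775, 0.633, -0.0, 0.0]
force: [-5.5, -0.3, 12.6]
width: 0.006
finger_force: 6.4
time_s: 22.87
tool_pos: [0.4489, 0.0189, 0.0263]
eef_rot: [0.775, 0.633, -0.0, -0.0]
force: [-6.2, 0.3, 12.8]
width: 0.005
finger_force: 6.8
time_s: 23.03
tool_pos: [0.4492, 0.0188, 0.0203]
eef_rot: [0.775, 0.633, -0.0, 0.0]
force: [-4.0, -0.4, 11.9]
width: 0.005
finger_force: 6.5
```

```bash
python3 -m handwheel '[0,0,0.012,0,0,0,0, 0,0,0.008,0,0,0,0, 0,0,0,0,0,0,0]'
python3 - <<'E'
from h import *
im=bot.grab_frame("side"); cv2.imwrite("pics/s5.png",cv2.resize(im[180:300,160:320],None,fx=4,fy=4)[:,:,::-1])
E
```

```text
time_s: 23.28
tool_pos: [0.45, 0.0187, 0.0154]
eef_rot: [0.775, 0.633, 0.0, 0.0]
force: [-0.4, -0.7, 7.9]
width: 0.01
finger_force: 3.4
```

View pics/s5.png

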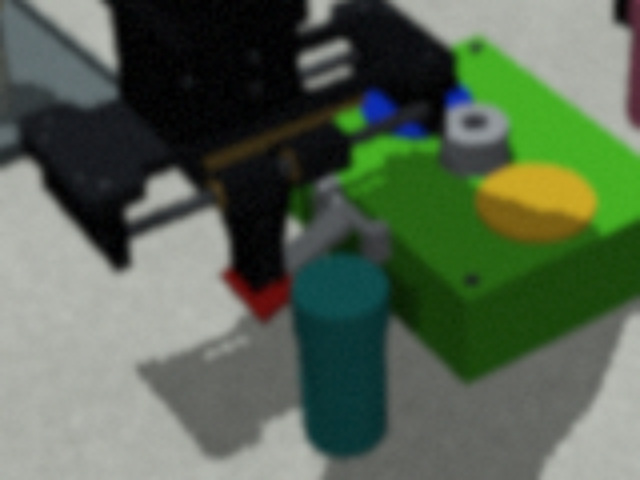

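The lever is going down and the weight is rising (its top moved from crop y 158 to 118). Press on to the stop.

```bash
python3 -m handwheel '[0,0,0.01,0,0,0,0, 0,0,0.008,0,0,0,0, 0,0,0,0,0,0,0]'
python3 -m handwheel '[0,0,0.008,0,0,0,0, 0,0,0,0,0,0,0]'
```

```text
time_s: 23.58
tool_pos: [0.4508, 0.0186, 0.0124]
eef_rot: [0.775, 0.632, 0.001, 0.001]
force: [-8.1, -1.4, 27.9]
width: 0.004
finger_force: 14.3
time_s: 23.75
tool_pos: [0.451, 0.0186, 0.0117]
eef_rot: [0.775, 0.632, 0.0, 0.001]
force: [-16.1, -1.7, 50.6]
width: 0.007
finger_force: 25.7
```

```bash
python3 -m handwheel '[0,0,-0.02,0,0,0,0, 0,0,-0.05,0,0,0,0, 0,0,-0.08,0,0,0,0, 0,0,-0.1,0,0,0,0, 0,0,-0.1,0,0,0,0, 0,0,-0.1,0,0,0,20, 0,0,-0.1,0,0,0,50, 0,0,-0.1,0,0,0,87, 0,0,-0.08,0,0,0,87, 0,0,0,0,0,0,87, 0,0,0,0,0,0,87, 0,0,0,0,0,0,87]'
python3 - <<'E'
from h import *
C=cam("side")
T=np.array((.4802,.37,.2231)); y=np.array((.98,-.2,0))
print("s1 predicted fingertips",[proj(C,T+k*.045*y-(0,0,dz)).round(0) for k in(-1,1) for dz in(0,-.017)])
to((.579,-.0065,.2),-11.5)
s=bot.observe(); im=bot.grab_frame("wrist"); Cw=cam("wrist",s)
print("wt proj",proj(Cw,(.579,-.0065,.078)).round(0))
h=cv2.cvtColor(im,cv2.COLOR_RGB2HSV)
for n,i,CC in(("top",bot.grab_frame("top"),cam("top")),("wrist",im,Cw)):
    print(n,circles(i,proj(CC,(.579,-.0065,.078)),.078,CC,.018,30))
E
```

```text
time_s: 24.75
tool_pos: [0.4488, 0.0186, 0.1901]
eef_rot: [0.775, 0.633, -0.0, -0.0]
force: [0.5, -0.3, -0.3]
width: 0.448
finger_force: 0.0
s1 predicted fingertips [array([100., 110.]), array([ 98., 103.]), array([140., 101.]), array([139.,  93.])]
 t 24.75 pos [0.4488 0.0186 0.1901] F [ 0.5 -0.3 -0.3] w 39.0 ff 0.0
  turn units [-0.0005  0.0001 -0.0003]  shift units [ 0.0052  0.5302 -0.0394]
wt proj [416. 194.]
top []
wrist [(array([408.8, 188.8,  19.8], dtype=float32), array([5.729e-01, 2.000e-04, 7.800e-02])), (array([416.8, 194. ,  18.2], dtype=float32), array([ 0.5802, -0.0068,  0.078 ])), (array([408.8, 185.8,  17. ], dtype=float32), array([0.5731, 0.0032, 0.078 ]))]
```

Both the pictures and the lever contact (TCP about .038 at a pad height of .059) put the real fingertips about 19 mm above the reported TCP. For the weight I'll therefore go to TCP ≈ .04 and approach it by feel. The weight is measured at (.580,-.007) with its top at .078.

```bash
python3 -m handwheel '[0,0.05,0,0,0,0,87, 0.005,0.08,0,0,0,0,87, 0,0.09,0,0,0,0,87, 0,0.09,0,0,0,0,87, 0,0.09,0,0,0,0,87, 0,0.08,0,0,0,0,87, 0,0.05,0,0,0,0,87, 0,0,0,0,0,0,87, 0,0,0,0,0,0,87, 0,0,0,0,0,0,87]'
python3 -m handwheel '[0,0,0.06,0,0,0,87, 0,0,0.09,0,0,0,87, 0,0,0.09,0,0,0,87, 0,0,0.09,0,0,0,87, 0,0,0.07,0,0,0,87, 0,0,0.04,0,0,0,87, 0,0,0,0,0,0,87, 0,0,0,0,0,0,87]'
python3 - <<'E'
from h import *
to((.5795,-.0065,.0575),-11.5)
C=cam("side"); im=bot.grab_frame("side"); s=bot.observe()
Cw=cam("wrist",s); w=bot.grab_frame("wrist"); uv=proj(Cw,(.5795,-.0065,.078)); print(uv,circles(w,uv,.078,Cw,.018,40))
E
```

```text
time_s: 25.68
tool_pos: [0.5783, -0.0061, 0.1902]
eef_rot: [0.774, 0.633, -0.001, -0.001]
force: [-0.4, -0.2, -0.4]
width: 1.001
finger_force: 0.0
time_s: 26.35
tool_pos: [0.579, -0.0064, 0.0814]
eef_rot: [0.774, 0.633, -0.0, -0.0]
force: [-0.2, 0.7, 0.5]
width: 1.001
finger_force: 0.0
 t 26.35 pos [ 0.579  -0.0064  0.0814] F [-0.2  0.7  0.5] w 87.1 ff 0.0
  turn units [-0.0001  0.     -0.0001]  shift units [-0.0001  0.0022  0.0954]
[280.7563853  239.40929624] [(array([280.8, 226. ,  26.7], dtype=float32), array([0.5814, 0.0028, 0.078 ])), (array([279.5, 238.5,  25.8], dtype=float32), array([ 0.5788, -0.0057,  0.078 ])), (array([279.8, 241.5,  29. ], dtype=float32), array([ 0.5785, -0.0078,  0.078 ]))]
```

Centred. Descend to TCP .058, then feel downward.

```bash
python3 -m handwheel '[0,0,0.04,0,0,0,87, 0,0,0.04,0,0,0,87, 0,0,0.015,0,0,0,87, 0,0,0,0,0,0,87]'
python3 -m handwheel '[0,0,0.016,0,0,0,87, 0,0,0.016,0,0,0,87, 0,0,0,0,0,0,87]'
python3 -m handwheel '[0,0,0.008,0,0,0,87, 0,0,0.008,0,0,0,87, 0,0,0.008,0,0,0,87, 0,0,0,0,0,0,87]'
```

```text
time_s: 26.78
tool_pos: [0.5782, -0.0066, 0.0556]
eef_rot: [0.775, 0.633, -0.001, -0.001]
force: [-0.9, -0.4, -0.9]
width: 0.998
finger_force: 0.0
time_s: 27.03
tool_pos: [0.5789, -0.0065, 0.0483]
eef_rot: [0.775, 0.633, -0.0, -0.0]
force: [0.8, -0.6, -0.1]
width: 1.0
finger_force: 0.0
time_s: 27.37
tool_pos: [0.5791, -0.0065, 0.0428]
eef_rot: [0.775, 0.633, -0.0, -0.0]
force: [-0.1, 0.6, 0.5]
width: 0.997
finger_force: 0.0
```

```bash
python3 -m handwheel '[0,0,0.008,0,0,0,87, 0,0,0,0,0,0,87, 0,0,0,0,0,0,15, 0,0,0,0,0,0,15, 0,0,0,0,0,0,15, 0,0,0,0,0,0,15, 0,0,0,0,0,0,15, 0,0,0,0,0,0,15, 0,0,0,0,0,0,15, 0,0,0,0,0,0,15, 0,0,0,0,0,0,15, 0,0,0,0,0,0,15]'
python3 -m handwheel '[0,0,0,0,0,0,15,0,0,0,0,0,0,15,0,0,0,0,0,0,15,0,0,0,0,0,0,15]'
```

```text
time_s: 28.37
tool_pos: [0.5792, -0.0065, 0.0412]
eef_rot: [0.775, 0.633, -0.0, -0.0]
force: [-0.2, 0.0, 0.6]
width: 0.4
finger_force: 30.0
time_s: 28.7
tool_pos: [0.5792, -0.0065, 0.0412]
eef_rot: [0.775, 0.633, -0.0, -0.0]
force: [-1.9, 0.1, 1.0]
width: 0.405
finger_force: 30.0
```

Gripped at 35 mm. Lift, and find the pan in the top and side views.

```bash
python3 -m handwheel '[0,0,-0.02,0,0,0,15, 0,0,-0.03,0,0,0,15, 0,0,-0.04,0,0,0,15, 0,0,-0.06,0,0,0,15, 0,0,-0.08,0,0,0,15, 0,0,-0.08,0,0,0,15, 0,0,-0.08,0,0,0,15, 0,0,-0.08,0,0,0,15, 0,0,-0.08,0,0,0,15, 0,0,-0.06,0,0,0,15, 0,0,-0.03,0,0,0,15]'
python3 - <<'E'
from h import *
res={}
for n,g in(("top",(449,236)),("side",(408,310))):
    im=bot.grab_frame(n); C=cam(n); h=cv2.cvtColor(im,cv2.COLOR_RGB2GRAY)
    x,y=g; roi=h[y-40:y+40,x-45:x+45]; t,m=cv2.threshold(roi,0,255,cv2.THRESH_OTSU)
    m=cv2.morphologyEx(m,cv2.MORPH_OPEN,np.ones((3,3)))
    k,l,st,ce=cv2.connectedComponentsWithStats(m); i=l[40,45]; 
    cs,_=cv2.findContours((l==i).astype(np.uint8),0,1); c=max(cs,key=cv2.contourArea)
    e=cv2.fitEllipse(cv2.convexHull(c)); uv=(e[0][0]+x-45,e[0][1]+y-40); res[n]=uv
    print(n,t,cv2.contourArea(c),np.round(uv,1),np.round(e[1],1),"world",onz(C,uv,.055).round(4),"diam px->m",e[1][0]/C[0]["fx"]*np.linalg.norm(onz(C,uv,.055)-C[2]),e[1][1]/C[0]["fx"]*np.linalg.norm(onz(C,uv,.055)-C[2]))
p,g=tri(cam("top"),res["top"],cam("side"),res["side"]); print(p.round(4),g)
to((*p[:2],.2),-11.5)
E
```

```text
time_s: 29.62
tool_pos: [0.5802, -0.0062, 0.2044]
eef_rot: [0.774, 0.633, 0.001, 0.001]
force: [-0.3, 0.0, -3.4]
width: 0.402
finger_force: 30.0
top 154.0 1824.5 [448.7 235.4] [47. 51.] world [ 0.5419 -0.3278  0.055 ] diam px->m 0.10072285465704216 0.10925528833925409
side 106.0 3775.5 [409.5 285.1] [ 85.9 100.3] world [ 0.5919 -0.302   0.055 ] diam px->m 0.157275059153825 0.18360016362525833
[ 0.5404 -0.3147  0.0997] 0.01218612140851832
 t 29.72 pos [ 0.5801 -0.0064  0.203 ] F [ 0.3  0.8 -3.7] w 35.3 ff 30.0
  turn units [ 0.0018 -0.0003 -0.0003]  shift units [-1.2401  0.0903  0.0119]
```

```bash
python3 -m handwheel '[-0.05,0.003,0,0,0,0,15, -0.09,0.006,0,0,0,0,15, -0.09,0.006,0,0,0,0,15, -0.09,0.006,0,0,0,0,15, -0.09,0.006,0,0,0,0,15, -0.09,0.006,0,0,0,0,15, -0.09,0.006,0,0,0,0,15, -0.09,0.006,0,0,0,0,15, -0.09,0.006,0,0,0,0,15, -0.09,0.006,0,0,0,0,15, -0.09,0.006,0,0,0,0,15]'
python3 -m handwheel '[-0.09,0.006,0,0,0,0,15, -0.09,0.006,0,0,0,0,15, -0.09,0.006,0,0,0,0,15, -0.09,0.006,0,0,0,0,15, -0.09,0.006,0,0,0,0,15, -0.09,0.006,0,0,0,0,15, -0.09,0.006,0,0,0,0,15, -0.06,0.003,0,0,0,0,15, 0,0,0,0,0,0,15, 0,0,0,0,0,0,15, 0,0,0,0,0,0,15]'
python3 - <<'E'
from h import *
s=bot.observe(); im=bot.grab_frame("wrist"); C=cam("wrist",s); uv=proj(C,(.542,-.327,.055)); print(uv, s["width"]*87)
x,y=map(int,uv); h=cv2.GaussianBlur(cv2.cvtColor(im,cv2.COLOR_RGB2GRAY),(3,3),0); print(h[y,x])
for th in(90,110,130):
    m=(h>th).astype(np.uint8); k,l,st,ce=cv2.connectedComponentsWithStats(m); cs,_=cv2.findContours((l==l[y,x]).astype(np.uint8),0,1); c=max(cs,key=cv2.contourArea)
    if len(c)<6: continue
    e=cv2.fitEllipse(cv2.convexHull(c)); d=np.linalg.norm(onz(C,e[0],.055)-C[2])/C[0]["fx"]
    print(th,cv2.contourArea(c),cv2.boundingRect(c),np.round(e[0],1),(np.array(e[1])*d).round(3),onz(C,e[0],.055).round(4))
cv2.imwrite("pics/w6.png",im[:,:,::-1])
to((.542,-.327,.2),-11.5)
E
```

```text
time_s: 30.63
tool_pos: [0.5458, -0.2441, 0.1995]
eef_rot: [0.775, 0.632, -0.001, -0.001]
force: [-0.7, 0.7, -2.6]
width: 0.407
finger_force: 30.0
time_s: 31.55
tool_pos: [0.5239, -0.4125, 0.2004]
eef_rot: [0.774, 0.633, 0.0, -0.001]
force: [-0.1, 0.4, -3.4]
width: 0.401
finger_force: 30.0
[281.94852417 102.8873177 ] 34.86008214807694
210
90 146257.0 (0, 0, 560, 289) [279.5 131.5] [0.434 0.775] [ 0.534 -0.354  0.055]
110 145951.0 (0, 0, 560, 289) [279.4 131.3] [0.435 0.773] [ 0.5339 -0.3537  0.055 ]
130 145581.5 (0, 0, 560, 288) [279.2 131.3] [0.432 0.776] [ 0.5337 -0.3537  0.055 ]
 t 31.6 pos [ 0.5242 -0.4121  0.2007] F [ 0.4  0.7 -3.4] w 35.3 ff 30.0
  turn units [-0.0003 -0.0007  0.0008]  shift units [0.3479 0.0017 0.0029]
```

```bash
python3 - <<'E'
from h import *
s=bot.observe(); im=bot.grab_frame("wrist"); C=cam("wrist",s); uv=proj(C,(.542,-.327,.055))
for r in circles(im,uv,.055,C,.048,75): print(r)
g=cv2.cvtColor(im,cv2.COLOR_RGB2GRAY); x,y=map(int,uv)
print("row",g[y,x-110:x+111:5]); print("col",g[0:y+110:5,x])
# radial edge points: strongest gray step between r=.035 and .06 m on plane z=.055, refit circle
ctr=np.array((.542,-.327))
for it in range(4):
    pts=[]
    for a in np.arange(0,2*np.pi,.1):
        rr=np.arange(.036,.062,.0005); v=[]
        for r in rr:
            q=proj(C,(*(ctr+r*np.array((np.cos(a),np.sin(a)))),.055)); v.append(float(cv2.getRectSubPix(g,(1,1),tuple(map(float,q)))[0,0]))
        d=np.array(v[:-4])-np.array(v[4:]); i=d.argmax()
        if d[i]>40: pts.append(ctr+(rr[i]+.001)*np.array((np.cos(a),np.sin(a))))
    P=np.array(pts); A=np.c_[2*P,np.ones(len(P))]; sol=np.linalg.lstsq(A,(P**2).sum(1),rcond=None)[0]
    rad=np.sqrt(sol[2]+sol[:2]@sol[:2]); res=abs(np.linalg.norm(P-sol[:2],axis=1)-rad); k=res<.003
    sol=np.linalg.lstsq(A[k],(P[k]**2).sum(1),rcond=None)[0]; ctr=sol[:2]; print(len(P),k.sum(),ctr.round(4),np.sqrt(sol[2]+ctr@ctr).round(4),res.mean().round(4))
E
```

```text
(array([285.5, 100.8,  50.8], dtype=float32), array([ 0.5463, -0.3254,  0.055 ]))
(array([282.5, 104.2,  46.6], dtype=float32), array([ 0.5426, -0.328 ,  0.055 ]))
(array([282.8,  98. ,  47.2], dtype=float32), array([ 0.5441, -0.3222,  0.055 ]))
row [205 211 210 211 206 223  48 209 210 211 220  66 152 206 209 210 207 209
 208 209 212 210 209 208 210 207 208 205 206 208 213 211 132 135 195 208
 207 212 207 203 207 211 207 210 206]
col [209 210 205 207 196 118 149 149 147 146 155 210 209 206 206 208 205 209
 212 208 209 211 210 206 210 207 205 206 207 203 204 144 143 143 139 213
 210 151 155 154 156 153 149]
63 44 [ 0.5404 -0.3265] 0.0494 0.0024
63 43 [ 0.5399 -0.3269] 0.0498 0.0025
63 42 [ 0.5403 -0.3268] 0.0495 0.0025
63 41 [ 0.5401 -0.3269] 0.0497 0.0025
```

Pan centre (.541,-.327): the wrist row and column profile gives (281,103), and the top view agrees within 2 mm. Move over it and lower the weight.

```bash
python3 -m handwheel '[0.05,0,0,0,0,0,15, 0.08,-0.002,0,0,0,0,15, 0.08,0,0,0,0,0,15, 0.08,0,0,0,0,0,15, 0.056,0,0,0,0,0,15, 0,0,0,0,0,0,15, 0,0,0,0,0,0,15]'
python3 -m handwheel '[0,0,0.05,0,0,0,15, 0,0,0.08,0,0,0,15, 0,0,0.09,0,0,0,15, 0,0,0.09,0,0,0,15, 0,0,0.08,0,0,0,15, 0,0,0.06,0,0,0,15, 0,0,0.04,0,0,0,15, 0,0,0.02,0,0,0,15, 0,0,0,0,0,0,15, 0,0,0,0,0,0,15]'
python3 - <<'E'
from h import *
to((.541,-.327,.058),-11.5)
E
```

```text
time_s: 32.23
tool_pos: [0.5412, -0.3271, 0.2015]
eef_rot: [0.774, 0.634, 0.0, 0.0]
force: [-0.3, -0.2, -3.7]
width: 0.406
finger_force: 30.0
time_s: 33.07
tool_pos: [0.5408, -0.3292, 0.074]
eef_rot: [0.775, 0.632, 0.0, 0.0]
force: [-0.3, -0.2, -3.0]
width: 0.4
finger_force: 30.0
 t 33.07 pos [ 0.5408 -0.3292  0.074 ] F [-0.3 -0.2 -3. ] w 34.8 ff 30.0
  turn units [ 0.0003  0.0001 -0.0006]  shift units [ 0.009  -0.001   0.0641]
```

```bash
python3 -m handwheel '[0.008,0,0.02,0,0,0,15, 0,0,0.016,0,0,0,15, 0,0,0.012,0,0,0,15, 0,0,0.006,0,0,0,15, 0,0,0,0,0,0,15]'
python3 -m handwheel '[0,0,0.006,0,0,0,15, 0,0,0.004,0,0,0,15, 0,0,0,0,0,0,15]'
```

```text
time_s: 33.48
tool_pos: [0.5408, -0.3267, 0.0597]
eef_rot: [0.775, 0.633, -0.0, -0.0]
force: [0.2, 0.2, -3.0]
width: 0.404
finger_force: 30.0
time_s: 33.73
tool_pos: [0.5412, -0.327, 0.0582]
eef_rot: [0.775, 0.633, 0.0, 0.0]
force: [-1.7, 1.1, 0.8]
width: 0.404
finger_force: 30.0
```

```bash
python3 -m handwheel '[0,0,0.002,0,0,0,15, 0,0,0,0,0,0,40, 0,0,0,0,0,0,50, 0,0,0,0,0,0,87, 0,0,0,0,0,0,87, 0,0,0,0,0,0,87, 0,0,0,0,0,0,87, 0,0,0,0,0,0,87, 0,0,0,0,0,0,87]'
python3 -m handwheel '[0,0,-0.03,0,0,0,87, 0,0,-0.06,0,0,0,87, 0,0,-0.09,0,0,0,87, 0,0,-0.1,0,0,0,87, 0,0,-0.1,0,0,0,87, 0,0,-0.1,0,0,0,87, 0,0,-0.1,0,0,0,87, 0,0,0,0,0,-0.036,87, 0,0,0,0,0,-0.0365,87, 0,0,0,0,0,0,87]'
python3 - <<'E'
from h import *
to((.4693,.284,.2),-5)
s=bot.observe(); C=cam("wrist",s); im=bot.grab_frame("wrist"); uv=proj(C,(.541,-.327,.095)); print(uv,circles(im,uv,.095,C,.018,45))
E
```

```text
time_s: 34.48
tool_pos: [0.541, -0.3268, 0.0571]
eef_rot: [0.775, 0.633, 0.0, 0.0]
force: [-0.8, -0.1, 0.6]
width: 0.904
finger_force: 0.0
time_s: 35.32
tool_pos: [0.5412, -0.3269, 0.2033]
eef_rot: [0.736, 0.677, 0.0, 0.001]
force: [0.3, 0.1, -1.1]
width: 0.996
finger_force: 0.0
 t 35.32 pos [ 0.5412 -0.3269  0.2033] F [ 0.3  0.1 -1.1] w 86.6 ff 0.0
  turn units [0.0007 0.0004 0.0017]  shift units [ 2.4093 -0.4995  0.0131]
[280.80802574 196.34918488] [(array([281.5, 187. ,  16.7], dtype=float32), array([ 0.5425, -0.3177,  0.095 ])), (array([281.5, 195.2,  17.6], dtype=float32), array([ 0.5418, -0.3259,  0.095 ])), (array([281.5, 190.5,  20.1], dtype=float32), array([ 0.5422, -0.3212,  0.095 ]))]
```

```bash
python3 -m handwheel '[0.1,-0.0207,0,0,0,0,87, 0.1,-0.0207,0,0,0,0,87, 0.1,-0.0207,0,0,0,0,87, 0.1,-0.0207,0,0,0,0,87, 0.1,-0.0207,0,0,0,0,87, 0.1,-0.0207,0,0,0,0,87, 0.1,-0.0207,0,0,0,0,87, 0.1,-0.0207,0,0,0,0,87, 0.1,-0.0207,0,0,0,0,87, 0.1,-0.0207,0,0,0,0,87, 0.1,-0.0207,0,0,0,0,87, 0.1,-0.0207,0,0,0,0,87]'
python3 -m handwheel '[0.1,-0.0207,0,0,0,0,87, 0.1,-0.0207,0,0,0,0,87, 0.1,-0.0207,0,0,0,0,87, 0.1,-0.0207,0,0,0,0,87, 0.1,-0.0207,0,0,0,0,87, 0.1,-0.0207,0,0,0,0,87, 0.1,-0.0207,0,0,0,0,87, 0.1,-0.0207,0,0,0,0,87, 0.1,-0.0207,0,0,0,0,87, 0,0,0,0,0,0,87, 0,0,0,0,0,0,87]'
python3 - <<'E'
from h import *
to((.4693,.284,.062),-5)
s=bot.observe(); C=cam("wrist",s); im=bot.grab_frame("wrist")
for col,z in(("yellow",.081),("blue",.081)):
    for k in blobs(im,col,400)[:2]: print(col,cv2.boundingRect(k),cyl(C,k,z).round(4))
for p in((.4693,.284,.094),(.479,.368,.094)): uv=proj(C,p); print(uv,circles(im,uv,.094,C,.022,50))
t=bot.grab_frame("top"); Ct=cam("top"); cv2.imwrite("pics/t7.png",cv2.resize(t[200:290,400:500],None,fx=6,fy=6,interpolation=2)[:,:,::-1])
print("pan proj crop",((proj(Ct,(.541,-.327,.055))-(400,200))*6).round(),"weight top",((proj(Ct,(.5415,-.3265,.095))-(400,200))*6).round())
E
```

```text
time_s: 36.37
tool_pos: [0.5048, -0.0213, 0.2022]
eef_rot: [0.738, 0.675, -0.0, -0.0]
force: [0.4, -0.2, 0.4]
width: 1.0
finger_force: 0.0
time_s: 37.28
tool_pos: [0.4778, 0.2071, 0.2021]
eef_rot: [0.737, 0.676, -0.0, -0.0]
force: [0.1, -0.8, -0.3]
width: 0.997
finger_force: 0.0
 t 37.28 pos [0.4778 0.2071 0.2021] F [ 0.1 -0.8 -0.3] w 86.8 ff 0.0
  turn units [-0.0003 -0.0002  0.0009]  shift units [ 0.3035 -0.0608  0.5604]
yellow (242, 91, 48, 49) [0.4693 0.284  0.081 ]
blue (240, 0, 53, 41) [0.4789 0.3648 0.081 ]
blue (514, 20, 46, 77) [0.7214 0.3067 0.081 ]
[264.4351698  115.41146215] [(array([265.5, 115.2,  24.2], dtype=float32), array([0.4703, 0.2841, 0.094 ])), (array([262.5, 116.2,  25.7], dtype=float32), array([0.4675, 0.2834, 0.094 ])), (array([265.2, 118.2,  21.9], dtype=float32), array([0.4698, 0.2815, 0.094 ]))]
[265.73213293   8.35234638] [(array([266. ,   9.5,  24.4], dtype=float32), array([0.4791, 0.3672, 0.094 ])), (array([265.8,   6. ,  26.6], dtype=float32), array([0.4792, 0.3697, 0.094 ])), (array([265.8,  15.2,  25.2], dtype=float32), array([0.4785, 0.363 , 0.094 ]))]
pan proj crop [290. 215.] weight top [339. 197.]
```

View pics/t7.png

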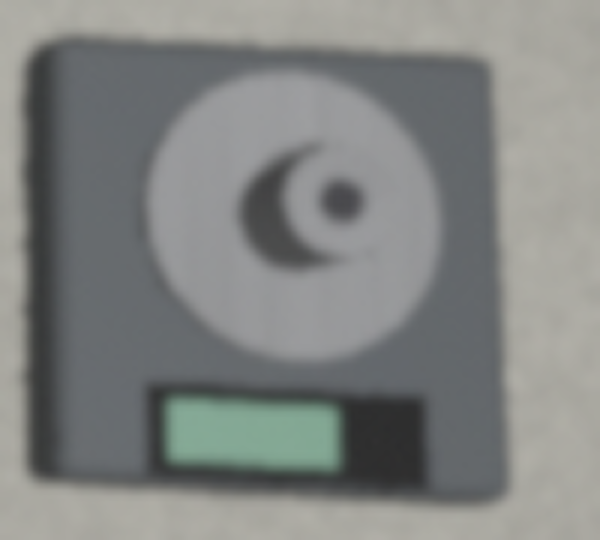

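The pan centre in the crop is (294,215) and the weight's top is (342,200), which agrees with their predicted projections (290,215) and (339,197). The weight is on the pan's middle to about 1 mm. Now the yellow jar.

```bash
python3 -m handwheel '[0.08,-0.016,0,0,0,0,87, 0.08,-0.016,0,0,0,0,87, 0.08,-0.016,0,0,0,0,87, 0.064,-0.012,0,0,0,0,87, 0,0,0.08,0,0,0,87, 0,0,0.09,0,0,0,87, 0,0,0.09,0,0,0,87, 0,0,0.09,0,0,0,87, 0,0,0.08,0,0,0,87, 0,0,0.06,0,0,0,87, 0,0,0.04,0,0,0,87, 0,0,0,0,0,0,87]'
python3 -m handwheel '[0,0,0.02,0,0,0,87, 0,0,0.008,0,0,0,87, 0,0,0,0,0,0,87, 0,0,0,0,0,0,87]'
python3 - <<'E'
from h import *
to((.4695,.284,.062),-5)
E
```

```text
time_s: 38.38
tool_pos: [0.4696, 0.2807, 0.0676]
eef_rot: [0.738, 0.675, -0.002, -0.0]
force: [-0.0, 0.9, -0.1]
width: 0.997
finger_force: 0.0
time_s: 38.72
tool_pos: [0.4706, 0.2828, 0.0633]
eef_rot: [0.737, 0.676, 0.0, 0.0]
force: [-0.8, -0.0, 0.4]
width: 0.998
finger_force: 0.0
 t 38.72 pos [0.4706 0.2828 0.0633] F [-0.8 -0.   0.4] w 86.9 ff 0.0
  turn units [ 0.0005 -0.0003 -0.0002]  shift units [ 0.0043 -0.0048  0.0052]
```

```bash
python3 -m handwheel '[0.004,-0.004,0.004,0,0,0,87, 0,0,0,0,0,0,87, 0,0,0,0,0,0,20,0,0,0,0,0,0,20,0,0,0,0,0,0,20,0,0,0,0,0,0,20,0,0,0,0,0,0,20,0,0,0,0,0,0,20,0,0,0,0,0,0,20,0,0,0,0,0,0,20,0,0,0,0,0,0,20,0,0,0,0,0,0,20]'
python3 -m handwheel '[0,0,0,0,0,0,20,0,0,0,0,0,0,20,0,0,0,0,0,0,20]'
python3 - <<'E'
from h import *
to((.4695,.284,.22),-5)
E
python3 -m handwheel '[0,0,-0.03,0,0,0,20, 0,0,-0.07,0,0,0,20, 0,0,-0.09,0,0,0,20, 0,0,-0.09,0,0,0,20, 0,0,-0.09,0,0,0,20, 0,0,-0.09,0,0,0,20, 0,0,-0.09,0,0,0,20, 0,0,-0.07,0,0,0,20, 0,0,0,0,0,0.036,20, 0,0,0,0,0,0.0365,20, 0,0,0,0,0,0,20]'
python3 - <<'E'
from h import *
to((.5688,-.0572,.22),-11.5)
E
```

```text
time_s: 39.72
tool_pos: [0.4693, 0.2838, 0.0617]
eef_rot: [0.737, 0.676, 0.0, -0.0]
force: [-0.7, -0.4, 1.0]
width: 0.492
finger_force: 30.0
time_s: 39.97
tool_pos: [0.4692, 0.2837, 0.0616]
eef_rot: [0.737, 0.676, -0.0, -0.0]
force: [0.3, -0.3, 0.2]
width: 0.494
finger_force: 30.0
 t 39.97 pos [0.4692 0.2837 0.0616] F [ 0.3 -0.3  0.2] w 43.0 ff 30.0
  turn units [-0.0001 -0.     -0.    ]  shift units [ 0.0011  0.0009 -0.6334]
time_s: 40.88
tool_pos: [0.4693, 0.2837, 0.2173]
eef_rot: [0.775, 0.631, 0.0, 0.0]
force: [0.3, 0.9, -2.2]
width: 0.493
finger_force: 30.0
 t 40.88 pos [0.4693 0.2837 0.2173] F [ 0.3  0.9 -2.2] w 42.9 ff 30.0
  turn units [ 0.0004 -0.0001 -0.002 ]  shift units [-1.257   0.662  -0.0108]
```

```bash
python3 -m handwheel '[-0.05,0.0263,0,0,0,0,20, -0.08,0.0421,0,0,0,0,20, -0.08,0.0421,0,0,0,0,20, -0.08,0.0421,0,0,0,0,20, -0.08,0.0421,0,0,0,0,20, -0.08,0.0421,0,0,0,0,20, -0.08,0.0421,0,0,0,0,20, -0.08,0.0421,0,0,0,0,20, -0.08,0.0421,0,0,0,0,20]'
python3 -m handwheel '[-0.08,0.0421,0,0,0,0,20, -0.08,0.0421,0,0,0,0,20, -0.08,0.0421,0,0,0,0,20, -0.08,0.0421,0,0,0,0,20, -0.08,0.0421,0,0,0,0,20, -0.08,0.0421,0,0,0,0,20, -0.05,0.0263,0,0,0,0,20, -0.036,0.0187,0,0,0,0,20, 0,0,0,0,0,0,20, 0,0,0,0,0,0,20, 0,0,0,0,0,0,20]'
python3 - <<'E'
from h import *
to((.5688,-.0572,.1165),-11.5)
E
```

```text
time_s: 41.63
tool_pos: [0.5236, 0.0955, 0.2166]
eef_rot: [0.774, 0.633, -0.0, -0.0]
force: [1.0, -0.3, -2.0]
width: 0.492
finger_force: 30.0
time_s: 42.55
tool_pos: [0.5682, -0.0551, 0.2167]
eef_rot: [0.774, 0.633, 0.0, -0.0]
force: [0.7, 0.6, -1.8]
width: 0.494
finger_force: 30.0
 t 42.55 pos [ 0.5682 -0.0551  0.2167] F [ 0.7  0.6 -1.8] w 43.0 ff 30.0
  turn units [-0.0002 -0.0005  0.0011]  shift units [-0.0077  0.0041  0.4008]
```

```bash
python3 -m handwheel '[-0.006,0.003,0.06,0,0,0,20, 0,0,0.08,0,0,0,20, 0,0,0.08,0,0,0,20, 0,0,0.07,0,0,0,20, 0,0,0.04,0,0,0,20, 0,0,0.02,0,0,0,20, 0,0,0.015,0,0,0,20, 0,0,0,0,0,0,20, 0,0,0,0,0,0,20]'
python3 - <<'E'
from h import *
to((.5688,-.0572,.1165),-11.5)
E
```

```text
time_s: 43.3
tool_pos: [0.5693, -0.0583, 0.1262]
eef_rot: [0.774, 0.633, 0.0, 0.0]
force: [-0.2, -0.4, -1.6]
width: 0.492
finger_force: 30.0
 t 43.3 pos [ 0.5693 -0.0583  0.1262] F [-0.2 -0.4 -1.6] w 42.8 ff 30.0
  turn units [ 0.0007 -0.0001 -0.    ]  shift units [ 0.0038 -0.0029  0.0389]
```

```bash
python3 -m handwheel '[0,0,0.012,0,0,0,20, 0,0,0.01,0,0,0,20, 0,0,0.008,0,0,0,20, 0,0,0.005,0,0,0,20, 0,0,0,0,0,0,20, 0,0,0,0,0,0,20]'
python3 -m handwheel '[0,0,0.003,0,0,0,20, 0,0,0.003,0,0,0,20, 0,0,0,0,0,0,20]'
```

```text
time_s: 43.8
tool_pos: [0.5688, -0.0586, 0.1166]
eef_rot: [0.775, 0.633, -0.0, -0.0]
force: [0.4, -0.5, -1.3]
width: 0.494
finger_force: 30.0
time_s: 44.05
tool_pos: [0.5691, -0.0585, 0.1157]
eef_rot: [0.775, 0.633, 0.0, 0.0]
force: [-0.5, 0.1, 2.7]
width: 0.488
finger_force: 30.0
```

```bash
python3 -m handwheel '[0,0,0,0,0,0,50, 0,0,0,0,0,0,60, 0,0,0,0,0,0,87, 0,0,0,0,0,0,87, 0,0,0,0,0,0,87, 0,0,0,0,0,0,87, 0,0,0,0,0,0,87, 0,0,0,0,0,0,87]'
python3 -m handwheel '[0,0,-0.03,0,0,0,87, 0,0,-0.06,0,0,0,87, 0,0,-0.09,0,0,0,87, 0,0,-0.09,0,0,0,87, 0,0,-0.09,0,0,0,87, 0,0,-0.04,0,0,0,87, 0,0,0,0,0,-0.036,87, 0,0,0,0,0,-0.0365,87, 0,0,0,0,0,0,87]'
python3 - <<'E'
from h import *
to((.479,.3678,.21),-5)
s=bot.observe(); C=cam("wrist",s); im=bot.grab_frame("wrist"); uv=proj(C,(.569,-.058,.148)); print(uv,circles(im,uv,.148,C,.022,50))
E
```

```text
time_s: 44.72
tool_pos: [0.5688, -0.0585, 0.1151]
eef_rot: [0.775, 0.633, 0.0, -0.0]
force: [-0.0, -0.7, 0.5]
width: 0.974
finger_force: 0.0
time_s: 45.47
tool_pos: [0.5687, -0.0585, 0.2152]
eef_rot: [0.736, 0.677, 0.0, 0.0]
force: [-0.6, -0.5, 0.2]
width: 1.0
finger_force: 0.0
 t 45.47 pos [ 0.5687 -0.0585  0.2152] F [-0.6 -0.5  0.2] w 87.0 ff 0.0
  turn units [0.     0.     0.0017]  shift units [ 1.6676 -0.5063  0.0207]
[281.32419628 208.72651501] [(array([282. , 209.5,  25.2], dtype=float32), array([ 0.5695, -0.0587,  0.148 ])), (array([281.8, 183.5,  26.7], dtype=float32), array([ 0.5712, -0.0361,  0.148 ])), (array([283. , 212.5,  28.1], dtype=float32), array([ 0.5701, -0.0615,  0.148 ]))]
```

The yellow jar stands at (.5695,-.0587), under 2 mm from its pad's centre. On to the blue jar.

```bash
python3 -m handwheel '[0.1,-0.03,0,0,0,0,87, 0.1,-0.03,0,0,0,0,87, 0.1,-0.03,0,0,0,0,87, 0.1,-0.03,0,0,0,0,87, 0.1,-0.03,0,0,0,0,87, 0.1,-0.03,0,0,0,0,87, 0.1,-0.03,0,0,0,0,87, 0.1,-0.03,0,0,0,0,87, 0.1,-0.03,0,0,0,0,87, 0.1,-0.03,0,0,0,0,87, 0.1,-0.03,0,0,0,0,87, 0.1,-0.03,0,0,0,0,87]'
python3 -m handwheel '[0.1,-0.03,0,0,0,0,87, 0.1,-0.03,0,0,0,0,87, 0.1,-0.03,0,0,0,0,87, 0.1,-0.03,0,0,0,0,87, 0.067,-0.022,0,0,0,0,87, 0,0,0.0,0,0,0,87, 0,0,0,0,0,0,87, 0,0,0,0,0,0,87]'
python3 - <<'E'
from h import *
to((.479,.3678,.062),-5)
s=bot.observe(); C=cam("wrist",s); im=bot.grab_frame("wrist"); uv=proj(C,(.479,.3678,.094)); print(uv,circles(im,uv,.094,C,.022,50))
E
```

```text
time_s: 46.52
tool_pos: [0.5048, 0.2492, 0.2149]
eef_rot: [0.738, 0.675, -0.0, -0.0]
force: [0.3, 1.2, 0.3]
width: 1.002
finger_force: 0.0
time_s: 47.18
tool_pos: [0.4804, 0.3667, 0.2148]
eef_rot: [0.738, 0.675, -0.0, 0.0]
force: [0.6, -0.7, -0.6]
width: 0.999
finger_force: 0.0
 t 47.18 pos [0.4804 0.3667 0.2148] F [ 0.6 -0.7 -0.6] w 86.9 ff 0.0
  turn units [-0.0002  0.0005 -0.001 ]  shift units [ 0.0038 -0.006   0.611 ]
[279.69401524 192.00202584] [(array([279.8, 187.2,  22. ], dtype=float32), array([0.4795, 0.3727, 0.094 ])), (array([279.5, 191. ,  22.5], dtype=float32), array([0.4789, 0.3689, 0.094 ])), (array([281. , 184.5,  21.1], dtype=float32), array([0.481 , 0.3754, 0.094 ]))]
```

```bash
python3 -m handwheel '[0.003,-0.006,0.06,0,0,0,87, 0,0,0.09,0,0,0,87, 0,0,0.09,0,0,0,87, 0,0,0.09,0,0,0,87, 0,0,0.09,0,0,0,87, 0,0,0.07,0,0,0,87, 0,0,0.05,0,0,0,87, 0,0,0.04,0,0,0,87, 0,0,0.02,0,0,0,87, 0,0,0,0,0,0,87, 0,0,0,0,0,0,87]'
python3 - <<'E'
from h import *
to((.479,.3683,.0622),-5)
E
```

```text
time_s: 48.15
tool_pos: [0.4791, 0.3686, 0.0658]
eef_rot: [0.737, 0.675, 0.0, 0.0]
force: [-1.1, 0.8, 0.8]
width: 1.001
finger_force: 0.0
 t 48.15 pos [0.4791 0.3686 0.0658] F [-1.1  0.8  0.8] w 87.0 ff 0.0
  turn units [ 0.0003 -0.0003 -0.0002]  shift units [-0.0013 -0.0002  0.0144]
```

```bash
python3 -m handwheel '[0,0,0.014,0,0,0,87, 0,0,0,0,0,0,87, 0,0,0,0,0,0,20,0,0,0,0,0,0,20,0,0,0,0,0,0,20,0,0,0,0,0,0,20,0,0,0,0,0,0,20,0,0,0,0,0,0,20,0,0,0,0,0,0,20,0,0,0,0,0,0,20,0,0,0,0,0,0,20,0,0,0,0,0,0,20]'
python3 -m handwheel '[0,0,0,0,0,0,20,0,0,0,0,0,0,20,0,0,0,0,0,0,20]'
python3 -m handwheel '[0,0,-0.03,0,0,0,20, 0,0,-0.07,0,0,0,20, 0,0,-0.09,0,0,0,20, 0,0,-0.09,0,0,0,20, 0,0,-0.09,0,0,0,20, 0,0,-0.09,0,0,0,20, 0,0,-0.09,0,0,0,20, 0,0,-0.07,0,0,0,20, 0,0,0,0,0,0.036,20, 0,0,0,0,0,0.0365,20, 0,0,0,0,0,0,20]'
python3 - <<'E'
from h import *
to((.5893,.0442,.22),-11.5)
E
```

```text
time_s: 49.15
tool_pos: [0.4787, 0.3685, 0.0617]
eef_rot: [0.737, 0.676, 0.0, -0.0]
force: [0.5, 0.5, 0.4]
width: 0.495
finger_force: 30.0
time_s: 49.4
tool_pos: [0.4787, 0.3685, 0.0617]
eef_rot: [0.737, 0.676, 0.0, -0.0]
force: [-0.9, -0.5, 0.1]
width: 0.492
finger_force: 30.0
time_s: 50.32
tool_pos: [0.4787, 0.3685, 0.2174]
eef_rot: [0.775, 0.632, 0.0, 0.0]
force: [-0.2, -0.3, -1.9]
width: 0.49
finger_force: 30.0
 t 50.32 pos [0.4787 0.3685 0.2174] F [-0.2 -0.3 -1.9] w 42.6 ff 30.0
  turn units [ 0.0004 -0.0002 -0.0019]  shift units [-1.1828  0.6922 -0.0106]
```

```bash
python3 -m handwheel '[-0.05,0.0293,0,0,0,0,20, -0.08,0.0468,0,0,0,0,20, -0.08,0.0468,0,0,0,0,20, -0.08,0.0468,0,0,0,0,20, -0.08,0.0468,0,0,0,0,20, -0.08,0.0468,0,0,0,0,20, -0.08,0.0468,0,0,0,0,20, -0.08,0.0468,0,0,0,0,20]'
python3 -m handwheel '[-0.08,0.0468,0,0,0,0,20, -0.08,0.0468,0,0,0,0,20, -0.08,0.0468,0,0,0,0,20, -0.08,0.0468,0,0,0,0,20, -0.08,0.0468,0,0,0,0,20, -0.08,0.0468,0,0,0,0,20, -0.05,0.0293,0,0,0,0,20, -0.043,0.0255,0,0,0,0,20, 0,0,0,0,0,0,20, 0,0,0,0,0,0,20, 0,0,0,0,0,0,20]'
python3 - <<'E'
from h import *
to((.5893,.0442,.1165),-11.5)
E
```

```text
time_s: 50.98
tool_pos: [0.5356, 0.2, 0.2166]
eef_rot: [0.774, 0.633, -0.0, -0.0]
force: [0.6, 0.3, -1.8]
width: 0.493
finger_force: 30.0
time_s: 51.9
tool_pos: [0.5888, 0.0459, 0.2167]
eef_rot: [0.774, 0.633, 0.0, -0.0]
force: [-0.1, 0.0, -2.3]
width: 0.493
finger_force: 30.0
 t 51.9 pos [0.5888 0.0459 0.2167] F [-0.1  0.  -2.3] w 42.9 ff 30.0
  turn units [-0.0003 -0.0005  0.0012]  shift units [-0.0064  0.0034  0.4008]
```

```bash
python3 -m handwheel '[-0.003,0.002,0.06,0,0,0,20, 0,0,0.08,0,0,0,20, 0,0,0.08,0,0,0,20, 0,0,0.07,0,0,0,20, 0,0,0.04,0,0,0,20, 0,0,0.02,0,0,0,20, 0,0,0.015,0,0,0,20, 0,0,0,0,0,0,20, 0,0,0,0,0,0,20]'
python3 -m handwheel '[0,0,0.012,0,0,0,20, 0,0,0.01,0,0,0,20, 0,0,0.008,0,0,0,20, 0,0,0.005,0,0,0,20, 0,0,0,0,0,0,20, 0,0,0,0,0,0,20]'
python3 -m handwheel '[0,0,0.003,0,0,0,20, 0,0,0.003,0,0,0,20, 0,0,0,0,0,0,20]'
```

```text
time_s: 52.65
tool_pos: [0.59, 0.0436, 0.1263]
eef_rot: [0.774, 0.633, 0.001, 0.0]
force: [0.2, 1.1, -2.3]
width: 0.494
finger_force: 30.0
time_s: 53.15
tool_pos: [0.5895, 0.0432, 0.1166]
eef_rot: [0.775, 0.633, -0.0, -0.0]
force: [0.8, 0.6, -1.2]
width: 0.494
finger_force: 30.0
time_s: 53.4
tool_pos: [0.5898, 0.0433, 0.1156]
eef_rot: [0.775, 0.633, 0.0, 0.0]
force: [-1.7, -0.5, 2.7]
width: 0.494
finger_force: 30.0
```

Contact. Release, rise and check numerically.

```bash
python3 -m handwheel '[0,0,0,0,0,0,50, 0,0,0,0,0,0,60, 0,0,0,0,0,0,87, 0,0,0,0,0,0,87, 0,0,0,0,0,0,87, 0,0,0,0,0,0,87, 0,0,0,0,0,0,87, 0,0,0,0,0,0,87]'
python3 -m handwheel '[0,0,-0.03,0,0,0,87, 0,0,-0.06,0,0,0,87, 0,0,-0.09,0,0,0,87, 0,0,-0.09,0,0,0,87, 0,0,-0.09,0,0,0,87, 0,0,-0.09,0,0,0,87, 0,0,-0.05,0,0,0,87, 0,0,0,0,0,0,87, 0,0,0,0,0,0,87]'
python3 - <<'E'
from h import *
to((.5893,.0442,.23),-11.5)
s=bot.observe(); C=cam("wrist",s); im=bot.grab_frame("wrist")
for p in((.5898,.0433,.148),(.569,-.0585,.148)): uv=proj(C,p); print(uv.round(1),circles(im,uv,.148,C,.022,50))
sd=bot.grab_frame("side"); Cs=cam("side")
for col,p in(("yellow",(.569,-.0585,.135)),("blue",(.5898,.0433,.135))):
    print(col,"expect cap",proj(Cs,p).round(1),[np.round(cv2.minAreaRect(k)[:2],1).tolist() if 0 else cv2.boundingRect(k) for k in blobs(sd,col,80)])
E
```

```text
time_s: 54.07
tool_pos: [0.5896, 0.0432, 0.1151]
eef_rot: [0.775, 0.633, 0.0, -0.0]
force: [-0.2, -0.2, 0.5]
width: 0.969
finger_force: 0.0
time_s: 54.82
tool_pos: [0.5898, 0.0433, 0.2404]
eef_rot: [0.775, 0.633, 0.0, 0.0]
force: [0.2, 0.6, -0.6]
width: 0.997
finger_force: 0.0
 t 54.82 pos [0.5898 0.0433 0.2404] F [ 0.2  0.6 -0.6] w 86.8 ff 0.0
  turn units [ 0.0006 -0.0001 -0.0003]  shift units [ 0.0032 -0.0026  0.0415]
[281. 201.] [(array([281.2, 198. ,  22.2], dtype=float32), array([0.5906, 0.0461, 0.148 ])), (array([281.2, 177.5,  24.8], dtype=float32), array([0.5945, 0.065 , 0.148 ])), (array([281.5, 193.2,  22.3], dtype=float32), array([0.5917, 0.0505, 0.148 ]))]
[281. 298.] [(array([293.8, 333.5,  21.9], dtype=float32), array([ 0.5735, -0.1041,  0.148 ]))]
yellow expect cap [295.9 198.4] [(285, 188, 22, 12), (279, 224, 29, 16)]
blue expect cap [264.6 175. ] [(254, 165, 20, 20), (251, 201, 27, 13)]
```

Both caps are where they should be, upright and within about 3 mm of the pad centres. The arm is clear, so I'm handing in.

```bash
python3 -c "
from plant import bot
print(bot.job_done())"
```

```text
the job is handed in; nothing more can be done
None
```

I handed the job in at about 55 s. By my last measurements the weight stands on the middle of the pan, within about 2 mm, and each jar is upright on its own pad within about 3 mm of centre. No verdict came back.

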